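# Level the desiccant bed and load the loggers for their dry-point check

## Task

Prepare the dry-point check of the room loggers: with the rake, spread the heap of desiccant tablets in the open drawer until they lie in a single, even layer over the whole bed, with no part of it left bare, and only then push the drawer fully shut. Lay the rake back in its rest, then stand every logger upright and fully down in the sockets on top, one after the other in the order of the dots from one dot upward, since the reader stops at the first empty socket. Keep the gripper off the tablets, and leave the multimeter and the gauge alone.

Things in the scene. Friction and masses are not known exactly. Their poses are not given: they have to be found in the camera images.
- station: the dry-check station: low grey housing 262 mm wide (y), 176 deep (x), deck top 60 mm above the bench, three sockets on top, a drawer of desiccant out of its front. Fixed. Origin on the bench under the middle of the housing's front edge; x points into the housing, away from the robot, y left, z up
- bed (a point): middle of the drawer's bed, on its floor, 8 mm above the bench; axes as the station's; travels with the drawer. The bed inside its walls is 152 mm (x) by 228 (y); side and back walls rise 34 mm above the floor, the front panel 48. The housing's front is 86 mm off in +x while the drawer is out; its opening leaves 40 mm above the bed's floor, so tablets pass only one deep
- drawer (a joint): travel of the drawer: 0 fully out (as at the start), 0.162 m fully shut; pushing it takes 5 to 8 N, and it stays where it is left
- drawer_pull (a point): middle of the steel bar on the drawer's front, 34 mm above the bench: round bar of 9 mm, 90 mm long along y, its middle 22 mm ahead of the panel; axes as the bed's
- tablet_1: chunky desiccant tablet: off-white round slug, 34 mm across, 31 mm long, 35 g; origin at its middle, z along its axis; it may lie any way up: its middle is 16 to 17 mm above the bed's floor when it lies on the floor, about 47 mm when on others
- tablet_2: chunky desiccant tablet: off-white round slug, 34 mm across, 31 mm long, 35 g; origin at its middle, z along its axis; it may lie any way up: its middle is 16 to 17 mm above the bed's floor when it lies on the floor, about 47 mm when on others
- tablet_3: chunky desiccant tablet: off-white round slug, 34 mm across, 31 mm long, 35 g; origin at its middle, z along its axis; it may lie any way up: its middle is 16 to 17 mm above the bed's floor when it lies on the floor, about 47 mm when on others
- tablet_4: chunky desiccant tablet: off-white round slug, 34 mm across, 31 mm long, 35 g; origin at its middle, z along its axis; it may lie any way up: its middle is 16 to 17 mm above the bed's floor when it lies on the floor, about 47 mm when on others
- tablet_5: chunky desiccant tablet: off-white round slug, 34 mm across, 31 mm long, 35 g; origin at its middle, z along its axis; it may lie any way up: its middle is 16 to 17 mm above the bed's floor when it lies on the floor, about 47 mm when on others
- tablet_6: chunky desiccant tablet: off-white round slug, 34 mm across, 31 mm long, 35 g; origin at its middle, z along its axis; it may lie any way up: its middle is 16 to 17 mm above the bed's floor when it lies on the floor, about 47 mm when on others
- tablet_7: chunky desiccant tablet: off-white round slug, 34 mm across, 31 mm long, 35 g; origin at its middle, z along its axis; it may lie any way up: its middle is 16 to 17 mm above the bed's floor when it lies on the floor, about 47 mm when on others
- tablet_8: chunky desiccant tablet: off-white round slug, 34 mm across, 31 mm long, 35 g; origin at its middle, z along its axis; it may lie any way up: its middle is 16 to 17 mm above the bed's floor when it lies on the floor, about 47 mm when on others; may be absent
- tablet_9: chunky desiccant tablet: off-white round slug, 34 mm across, 31 mm long, 35 g; origin at its middle, z along its axis; it may lie any way up: its middle is 16 to 17 mm above the bed's floor when it lies on the floor, about 47 mm when on others; may be absent
- tablet_10: chunky desiccant tablet: off-white round slug, 34 mm across, 31 mm long, 35 g; origin at its middle, z along its axis; it may lie any way up: its middle is 16 to 17 mm above the bed's floor when it lies on the floor, about 47 mm when on others; may be absent
- rake: hand rake, 160 g. Origin between the tine tips, z up, y along the head, x forward. Four steel tines 30 mm long, 7 thick in x, with 9 mm gaps, under a 52 mm wide head bar; 10 mm square neck; level wooden handle 18 mm wide and high, centre line at z = 85 mm, from x = +12 to -125 mm; centre of mass and best grip at x = -25 mm. Rakes both ways
- rest: the rake's rest: dark steel fork fixed on the bench, base 50 x 60 mm; origin on the bench under the fork, x toward the head of the rake lying in it. Saddle 76 mm above the bench, 12 mm long in x; prongs lean outward, 36 mm apart at the saddle, tips at 99 mm. The rake lies with its handle's rear in the fork, tine tips on the bench, origin about 95 mm from the fork in +x
- socket_1 (a point): middle of the floor of the socket marked with one white dot on the deck before it (the left one as the robot sees it), 60 mm above the bench. Bay 30 mm (x) by 76 mm (y), walls 4 mm thick rising 22 mm above its floor, sockets 80 mm apart; axes as those of the bed
- socket_2 (a point): middle of the floor of the socket marked with two white dots on the deck before it (the middle one as the robot sees it), 60 mm above the bench. Bay 30 mm (x) by 76 mm (y), walls 4 mm thick rising 22 mm above its floor, sockets 80 mm apart; axes as those of the bed
- socket_3 (a point): middle of the floor of the socket marked with three white dots on the deck before it (the right one as the robot sees it), 60 mm above the bench. Bay 30 mm (x) by 76 mm (y), walls 4 mm thick rising 22 mm above its floor, sockets 80 mm apart; axes as those of the bed
- logger_1: room climate logger: flat white box with a display, 24 mm deep (x, -11 to +13 mm), 70 wide (y), 84 high (z), 120 g; origin under its base, z up, display toward -x; stands on the bench at the start; one of the three may be absent
- logger_2: room climate logger: flat white box with a display, 24 mm deep (x, -11 to +13 mm), 70 wide (y), 84 high (z), 120 g; origin under its base, z up, display toward -x; stands on the bench at the start; one of the three may be absent
- logger_3: room climate logger: flat white box with a display, 24 mm deep (x, -11 to +13 mm), 70 wide (y), 84 high (z), 120 g; origin under its base, z up, display toward -x; stands on the bench at the start; one of the three may be absent
- pocket_meter: bystander: hand multimeter lying on the bench, 148 x 80 x 46 mm; origin in the middle of its underside
- test_gauge: bystander: dial pressure gauge lying on its back, 94 x 67 x 30 mm; origin in the middle of its underside
Things that resemble listed ones, but are neither listed nor needed, are in the scene too. What is shaped like the logger_2 but pink or red is not meant.

How it is judged (in metres and radians):
On the way, in this order (a step that is already met when the one before it is completed fails the run):
1. the rake, held in the gripper, is at work on the tablets (contact force between the fingers and rake above 1 N and (contact force between rake and tablet_1 above 0.1 N or contact force between rake and tablet_2 above 0.1 N or contact force between rake and tablet_3 above 0.1 N or contact force between rake and tablet_4 above 0.1 N or contact force between rake and tablet_5 above 0.1 N or contact force between rake and tablet_6 above 0.1 N or contact force between rake and tablet_7 above 0.1 N or contact force between rake and tablet_8 above 0.1 N or contact force between rake and tablet_9 above 0.1 N or contact force between rake and tablet_10 above 0.1 N)), for 0.1 s.
2. with the drawer still out, all tablets lie one deep on the floor of the bed, with at least one in each sixth of it (three across, two deep) (value of joint drawer below 0.02 m and z of tablet_1 in the frame of bed between 0.008 and 0.024 m and z of tablet_2 in the frame of bed between 0.008 and 0.024 m and z of tablet_3 in the frame of bed between 0.008 and 0.024 m and z of tablet_4 in the frame of bed between 0.008 and 0.024 m and z of tablet_5 in the frame of bed between 0.008 and 0.024 m and z of tablet_6 in the frame of bed between 0.008 and 0.024 m and z of tablet_7 in the frame of bed between 0.008 and 0.024 m and z of tablet_8 in the frame of bed between 0.008 and 0.024 m and z of tablet_9 in the frame of bed between 0.008 and 0.024 m and z of tablet_10 in the frame of bed between 0.008 and 0.024 m and x of tablet_1 in the frame of bed between -0.08 and 0.08 m and y of tablet_1 in the frame of bed between -0.12 and 0.12 m and x of tablet_2 in the frame of bed between -0.08 and 0.08 m and y of tablet_2 in the frame of bed between -0.12 and 0.12 m and x of tablet_3 in the frame of bed between -0.08 and 0.08 m and y of tablet_3 in the frame of bed between -0.12 and 0.12 m and x of tablet_4 in the frame of bed between -0.08 and 0.08 m and y of tablet_4 in the frame of bed between -0.12 and 0.12 m and x of tablet_5 in the frame of bed between -0.08 and 0.08 m and y of tablet_5 in the frame of bed between -0.12 and 0.12 m and x of tablet_6 in the frame of bed between -0.08 and 0.08 m and y of tablet_6 in the frame of bed between -0.12 and 0.12 m and x of tablet_7 in the frame of bed between -0.08 and 0.08 m and y of tablet_7 in the frame of bed between -0.12 and 0.12 m and x of tablet_8 in the frame of bed between -0.08 and 0.08 m and y of tablet_8 in the frame of bed between -0.12 and 0.12 m and x of tablet_9 in the frame of bed between -0.08 and 0.08 m and y of tablet_9 in the frame of bed between -0.12 and 0.12 m and x of tablet_10 in the frame of bed between -0.08 and 0.08 m and y of tablet_10 in the frame of bed between -0.12 and 0.12 m and ((x of tablet_1 in the frame of bed between -0.076 and 0 m and y of tablet_1 in the frame of bed between -0.114 and -0.038 m) or (x of tablet_2 in the frame of bed between -0.076 and 0 m and y of tablet_2 in the frame of bed between -0.114 and -0.038 m) or (x of tablet_3 in the frame of bed between -0.076 and 0 m and y of tablet_3 in the frame of bed between -0.114 and -0.038 m) or (x of tablet_4 in the frame of bed between -0.076 and 0 m and y of tablet_4 in the frame of bed between -0.114 and -0.038 m) or (x of tablet_5 in the frame of bed between -0.076 and 0 m and y of tablet_5 in the frame of bed between -0.114 and -0.038 m) or (x of tablet_6 in the frame of bed between -0.076 and 0 m and y of tablet_6 in the frame of bed between -0.114 and -0.038 m) or (x of tablet_7 in the frame of bed between -0.076 and 0 m and y of tablet_7 in the frame of bed between -0.114 and -0.038 m) or (x of tablet_8 in the frame of bed between -0.076 and 0 m and y of tablet_8 in the frame of bed between -0.114 and -0.038 m) or (x of tablet_9 in the frame of bed between -0.076 and 0 m and y of tablet_9 in the frame of bed between -0.114 and -0.038 m) or (x of tablet_10 in the frame of bed between -0.076 and 0 m and y of tablet_10 in the frame of bed between -0.114 and -0.038 m)) and ((x of tablet_1 in the frame of bed between -0.076 and 0 m and y of tablet_1 in the frame of bed between -0.038 and 0.038 m) or (x of tablet_2 in the frame of bed between -0.076 and 0 m and y of tablet_2 in the frame of bed between -0.038 and 0.038 m) or (x of tablet_3 in the frame of bed between -0.076 and 0 m and y of tablet_3 in the frame of bed between -0.038 and 0.038 m) or (x of tablet_4 in the frame of bed between -0.076 and 0 m and y of tablet_4 in the frame of bed between -0.038 and 0.038 m) or (x of tablet_5 in the frame of bed between -0.076 and 0 m and y of tablet_5 in the frame of bed between -0.038 and 0.038 m) or (x of tablet_6 in the frame of bed between -0.076 and 0 m and y of tablet_6 in the frame of bed between -0.038 and 0.038 m) or (x of tablet_7 in the frame of bed between -0.076 and 0 m and y of tablet_7 in the frame of bed between -0.038 and 0.038 m) or (x of tablet_8 in the frame of bed between -0.076 and 0 m and y of tablet_8 in the frame of bed between -0.038 and 0.038 m) or (x of tablet_9 in the frame of bed between -0.076 and 0 m and y of tablet_9 in the frame of bed between -0.038 and 0.038 m) or (x of tablet_10 in the frame of bed between -0.076 and 0 m and y of tablet_10 in the frame of bed between -0.038 and 0.038 m)) and ((x of tablet_1 in the frame of bed between -0.076 and 0 m and y of tablet_1 in the frame of bed between 0.038 and 0.114 m) or (x of tablet_2 in the frame of bed between -0.076 and 0 m and y of tablet_2 in the frame of bed between 0.038 and 0.114 m) or (x of tablet_3 in the frame of bed between -0.076 and 0 m and y of tablet_3 in the frame of bed between 0.038 and 0.114 m) or (x of tablet_4 in the frame of bed between -0.076 and 0 m and y of tablet_4 in the frame of bed between 0.038 and 0.114 m) or (x of tablet_5 in the frame of bed between -0.076 and 0 m and y of tablet_5 in the frame of bed between 0.038 and 0.114 m) or (x of tablet_6 in the frame of bed between -0.076 and 0 m and y of tablet_6 in the frame of bed between 0.038 and 0.114 m) or (x of tablet_7 in the frame of bed between -0.076 and 0 m and y of tablet_7 in the frame of bed between 0.038 and 0.114 m) or (x of tablet_8 in the frame of bed between -0.076 and 0 m and y of tablet_8 in the frame of bed between 0.038 and 0.114 m) or (x of tablet_9 in the frame of bed between -0.076 and 0 m and y of tablet_9 in the frame of bed between 0.038 and 0.114 m) or (x of tablet_10 in the frame of bed between -0.076 and 0 m and y of tablet_10 in the frame of bed between 0.038 and 0.114 m)) and ((x of tablet_1 in the frame of bed between 0 and 0.076 m and y of tablet_1 in the frame of bed between -0.114 and -0.038 m) or (x of tablet_2 in the frame of bed between 0 and 0.076 m and y of tablet_2 in the frame of bed between -0.114 and -0.038 m) or (x of tablet_3 in the frame of bed between 0 and 0.076 m and y of tablet_3 in the frame of bed between -0.114 and -0.038 m) or (x of tablet_4 in the frame of bed between 0 and 0.076 m and y of tablet_4 in the frame of bed between -0.114 and -0.038 m) or (x of tablet_5 in the frame of bed between 0 and 0.076 m and y of tablet_5 in the frame of bed between -0.114 and -0.038 m) or (x of tablet_6 in the frame of bed between 0 and 0.076 m and y of tablet_6 in the frame of bed between -0.114 and -0.038 m) or (x of tablet_7 in the frame of bed between 0 and 0.076 m and y of tablet_7 in the frame of bed between -0.114 and -0.038 m) or (x of tablet_8 in the frame of bed between 0 and 0.076 m and y of tablet_8 in the frame of bed between -0.114 and -0.038 m) or (x of tablet_9 in the frame of bed between 0 and 0.076 m and y of tablet_9 in the frame of bed between -0.114 and -0.038 m) or (x of tablet_10 in the frame of bed between 0 and 0.076 m and y of tablet_10 in the frame of bed between -0.114 and -0.038 m)) and ((x of tablet_1 in the frame of bed between 0 and 0.076 m and y of tablet_1 in the frame of bed between -0.038 and 0.038 m) or (x of tablet_2 in the frame of bed between 0 and 0.076 m and y of tablet_2 in the frame of bed between -0.038 and 0.038 m) or (x of tablet_3 in the frame of bed between 0 and 0.076 m and y of tablet_3 in the frame of bed between -0.038 and 0.038 m) or (x of tablet_4 in the frame of bed between 0 and 0.076 m and y of tablet_4 in the frame of bed between -0.038 and 0.038 m) or (x of tablet_5 in the frame of bed between 0 and 0.076 m and y of tablet_5 in the frame of bed between -0.038 and 0.038 m) or (x of tablet_6 in the frame of bed between 0 and 0.076 m and y of tablet_6 in the frame of bed between -0.038 and 0.038 m) or (x of tablet_7 in the frame of bed between 0 and 0.076 m and y of tablet_7 in the frame of bed between -0.038 and 0.038 m) or (x of tablet_8 in the frame of bed between 0 and 0.076 m and y of tablet_8 in the frame of bed between -0.038 and 0.038 m) or (x of tablet_9 in the frame of bed between 0 and 0.076 m and y of tablet_9 in the frame of bed between -0.038 and 0.038 m) or (x of tablet_10 in the frame of bed between 0 and 0.076 m and y of tablet_10 in the frame of bed between -0.038 and 0.038 m)) and ((x of tablet_1 in the frame of bed between 0 and 0.076 m and y of tablet_1 in the frame of bed between 0.038 and 0.114 m) or (x of tablet_2 in the frame of bed between 0 and 0.076 m and y of tablet_2 in the frame of bed between 0.038 and 0.114 m) or (x of tablet_3 in the frame of bed between 0 and 0.076 m and y of tablet_3 in the frame of bed between 0.038 and 0.114 m) or (x of tablet_4 in the frame of bed between 0 and 0.076 m and y of tablet_4 in the frame of bed between 0.038 and 0.114 m) or (x of tablet_5 in the frame of bed between 0 and 0.076 m and y of tablet_5 in the frame of bed between 0.038 and 0.114 m) or (x of tablet_6 in the frame of bed between 0 and 0.076 m and y of tablet_6 in the frame of bed between 0.038 and 0.114 m) or (x of tablet_7 in the frame of bed between 0 and 0.076 m and y of tablet_7 in the frame of bed between 0.038 and 0.114 m) or (x of tablet_8 in the frame of bed between 0 and 0.076 m and y of tablet_8 in the frame of bed between 0.038 and 0.114 m) or (x of tablet_9 in the frame of bed between 0 and 0.076 m and y of tablet_9 in the frame of bed between 0.038 and 0.114 m) or (x of tablet_10 in the frame of bed between 0 and 0.076 m and y of tablet_10 in the frame of bed between 0.038 and 0.114 m)) and linear speed of each of tablet_1, tablet_2, tablet_3, tablet_4, tablet_5, tablet_6, tablet_7, tablet_8, tablet_9, tablet_10 below 0.03 m/s), for 0.2 s.
3. the drawer is fully shut (value of joint drawer above 0.157 m), for 0.2 s.
4. a logger stands let go in the socket with one dot, the other sockets still empty ((((horizontal distance between logger_1 and socket_1 below 0.008 m and height (world z) of logger_1 between 0.055 and 0.065 m and angle between logger_1's own z axis and vertical below 0.1 rad) and contact force between the fingers and logger_1 below 0.3 N) or ((horizontal distance between logger_2 and socket_1 below 0.008 m and height (world z) of logger_2 between 0.055 and 0.065 m and angle between logger_2's own z axis and vertical below 0.1 rad) and contact force between the fingers and logger_2 below 0.3 N) or ((horizontal distance between logger_3 and socket_1 below 0.008 m and height (world z) of logger_3 between 0.055 and 0.065 m and angle between logger_3's own z axis and vertical below 0.1 rad) and contact force between the fingers and logger_3 below 0.3 N)) and not ((horizontal distance between logger_1 and socket_2 below 0.008 m and height (world z) of logger_1 between 0.055 and 0.065 m and angle between logger_1's own z axis and vertical below 0.1 rad) or (horizontal distance between logger_2 and socket_2 below 0.008 m and height (world z) of logger_2 between 0.055 and 0.065 m and angle between logger_2's own z axis and vertical below 0.1 rad) or (horizontal distance between logger_3 and socket_2 below 0.008 m and height (world z) of logger_3 between 0.055 and 0.065 m and angle between logger_3's own z axis and vertical below 0.1 rad)) and not ((horizontal distance between logger_1 and socket_3 below 0.008 m and height (world z) of logger_1 between 0.055 and 0.065 m and angle between logger_1's own z axis and vertical below 0.1 rad) or (horizontal distance between logger_2 and socket_3 below 0.008 m and height (world z) of logger_2 between 0.055 and 0.065 m and angle between logger_2's own z axis and vertical below 0.1 rad) or (horizontal distance between logger_3 and socket_3 below 0.008 m and height (world z) of logger_3 between 0.055 and 0.065 m and angle between logger_3's own z axis and vertical below 0.1 rad))), for 0.2 s.
5. loggers stand let go in the sockets with one and two dots, the third still empty (((horizontal distance between logger_1 and socket_1 below 0.008 m and height (world z) of logger_1 between 0.055 and 0.065 m and angle between logger_1's own z axis and vertical below 0.1 rad) or (horizontal distance between logger_2 and socket_1 below 0.008 m and height (world z) of logger_2 between 0.055 and 0.065 m and angle between logger_2's own z axis and vertical below 0.1 rad) or (horizontal distance between logger_3 and socket_1 below 0.008 m and height (world z) of logger_3 between 0.055 and 0.065 m and angle between logger_3's own z axis and vertical below 0.1 rad)) and (((horizontal distance between logger_1 and socket_2 below 0.008 m and height (world z) of logger_1 between 0.055 and 0.065 m and angle between logger_1's own z axis and vertical below 0.1 rad) and contact force between the fingers and logger_1 below 0.3 N) or ((horizontal distance between logger_2 and socket_2 below 0.008 m and height (world z) of logger_2 between 0.055 and 0.065 m and angle between logger_2's own z axis and vertical below 0.1 rad) and contact force between the fingers and logger_2 below 0.3 N) or ((horizontal distance between logger_3 and socket_2 below 0.008 m and height (world z) of logger_3 between 0.055 and 0.065 m and angle between logger_3's own z axis and vertical below 0.1 rad) and contact force between the fingers and logger_3 below 0.3 N)) and not ((horizontal distance between logger_1 and socket_3 below 0.008 m and height (world z) of logger_1 between 0.055 and 0.065 m and angle between logger_1's own z axis and vertical below 0.1 rad) or (horizontal distance between logger_2 and socket_3 below 0.008 m and height (world z) of logger_2 between 0.055 and 0.065 m and angle between logger_2's own z axis and vertical below 0.1 rad) or (horizontal distance between logger_3 and socket_3 below 0.008 m and height (world z) of logger_3 between 0.055 and 0.065 m and angle between logger_3's own z axis and vertical below 0.1 rad))), for 0.2 s.
At the end, for the whole second after the job is handed in: drawer shut within 7 mm; all tablets in it, one deep; loggers upright, let go, down in the sockets (within 8 mm), from one dot on without a gap; rake level in its rest, tines on the bench, origin 65 to 125 mm from the fork; all at rest (value of joint drawer above 0.155 m and z of tablet_1 in the frame of bed between 0.008 and 0.024 m and z of tablet_2 in the frame of bed between 0.008 and 0.024 m and z of tablet_3 in the frame of bed between 0.008 and 0.024 m and z of tablet_4 in the frame of bed between 0.008 and 0.024 m and z of tablet_5 in the frame of bed between 0.008 and 0.024 m and z of tablet_6 in the frame of bed between 0.008 and 0.024 m and z of tablet_7 in the frame of bed between 0.008 and 0.024 m and z of tablet_8 in the frame of bed between 0.008 and 0.024 m and z of tablet_9 in the frame of bed between 0.008 and 0.024 m and z of tablet_10 in the frame of bed between 0.008 and 0.024 m and x of tablet_1 in the frame of bed between -0.08 and 0.08 m and y of tablet_1 in the frame of bed between -0.12 and 0.12 m and x of tablet_2 in the frame of bed between -0.08 and 0.08 m and y of tablet_2 in the frame of bed between -0.12 and 0.12 m and x of tablet_3 in the frame of bed between -0.08 and 0.08 m and y of tablet_3 in the frame of bed between -0.12 and 0.12 m and x of tablet_4 in the frame of bed between -0.08 and 0.08 m and y of tablet_4 in the frame of bed between -0.12 and 0.12 m and x of tablet_5 in the frame of bed between -0.08 and 0.08 m and y of tablet_5 in the frame of bed between -0.12 and 0.12 m and x of tablet_6 in the frame of bed between -0.08 and 0.08 m and y of tablet_6 in the frame of bed between -0.12 and 0.12 m and x of tablet_7 in the frame of bed between -0.08 and 0.08 m and y of tablet_7 in the frame of bed between -0.12 and 0.12 m and x of tablet_8 in the frame of bed between -0.08 and 0.08 m and y of tablet_8 in the frame of bed between -0.12 and 0.12 m and x of tablet_9 in the frame of bed between -0.08 and 0.08 m and y of tablet_9 in the frame of bed between -0.12 and 0.12 m and x of tablet_10 in the frame of bed between -0.08 and 0.08 m and y of tablet_10 in the frame of bed between -0.12 and 0.12 m and ((horizontal distance between logger_1 and socket_1 below 0.008 m and height (world z) of logger_1 between 0.055 and 0.065 m and angle between logger_1's own z axis and vertical below 0.1 rad) or (horizontal distance between logger_1 and socket_2 below 0.008 m and height (world z) of logger_1 between 0.055 and 0.065 m and angle between logger_1's own z axis and vertical below 0.1 rad) or (horizontal distance between logger_1 and socket_3 below 0.008 m and height (world z) of logger_1 between 0.055 and 0.065 m and angle between logger_1's own z axis and vertical below 0.1 rad)) and ((horizontal distance between logger_2 and socket_1 below 0.008 m and height (world z) of logger_2 between 0.055 and 0.065 m and angle between logger_2's own z axis and vertical below 0.1 rad) or (horizontal distance between logger_2 and socket_2 below 0.008 m and height (world z) of logger_2 between 0.055 and 0.065 m and angle between logger_2's own z axis and vertical below 0.1 rad) or (horizontal distance between logger_2 and socket_3 below 0.008 m and height (world z) of logger_2 between 0.055 and 0.065 m and angle between logger_2's own z axis and vertical below 0.1 rad)) and ((horizontal distance between logger_3 and socket_1 below 0.008 m and height (world z) of logger_3 between 0.055 and 0.065 m and angle between logger_3's own z axis and vertical below 0.1 rad) or (horizontal distance between logger_3 and socket_2 below 0.008 m and height (world z) of logger_3 between 0.055 and 0.065 m and angle between logger_3's own z axis and vertical below 0.1 rad) or (horizontal distance between logger_3 and socket_3 below 0.008 m and height (world z) of logger_3 between 0.055 and 0.065 m and angle between logger_3's own z axis and vertical below 0.1 rad)) and ((horizontal distance between logger_1 and socket_1 below 0.008 m and height (world z) of logger_1 between 0.055 and 0.065 m and angle between logger_1's own z axis and vertical below 0.1 rad) or (horizontal distance between logger_2 and socket_1 below 0.008 m and height (world z) of logger_2 between 0.055 and 0.065 m and angle between logger_2's own z axis and vertical below 0.1 rad) or (horizontal distance between logger_3 and socket_1 below 0.008 m and height (world z) of logger_3 between 0.055 and 0.065 m and angle between logger_3's own z axis and vertical below 0.1 rad)) and ((horizontal distance between logger_1 and socket_2 below 0.008 m and height (world z) of logger_1 between 0.055 and 0.065 m and angle between logger_1's own z axis and vertical below 0.1 rad) or (horizontal distance between logger_2 and socket_2 below 0.008 m and height (world z) of logger_2 between 0.055 and 0.065 m and angle between logger_2's own z axis and vertical below 0.1 rad) or (horizontal distance between logger_3 and socket_2 below 0.008 m and height (world z) of logger_3 between 0.055 and 0.065 m and angle between logger_3's own z axis and vertical below 0.1 rad)) and y of rake in the frame of rest between -0.02 and 0.02 m and x of rake in the frame of rest between 0.065 and 0.125 m and height (world z) of rake below 0.008 m and angle between rake's own z axis and vertical below 0.12 rad and angle between the x axis of rake and the x axis of rest, either way round below 0.25 rad and linear speed of each of logger_1, logger_2, logger_3, rake below 0.02 m/s); the robot touches nothing.
It fails at once if the fingers push a tablet (over 3 N) (contact force between the fingers and tablet_1 above 3 N or contact force between the fingers and tablet_2 above 3 N or contact force between the fingers and tablet_3 above 3 N or contact force between the fingers and tablet_4 above 3 N or contact force between the fingers and tablet_5 above 3 N or contact force between the fingers and tablet_6 above 3 N or contact force between the fingers and tablet_7 above 3 N or contact force between the fingers and tablet_8 above 3 N or contact force between the fingers and tablet_9 above 3 N or contact force between the fingers and tablet_10 above 3 N).
It fails at once if the multimeter or the gauge is shifted by more than 30 mm (distance of any of pocket_meter, test_gauge from where it was at the start of the episode above 0.03 m).
Of tablet_8, tablet_9, tablet_10 only 1 to 3 are there at a start; the rules pass over those that are not, and their reading is None.
Of logger_1, logger_2, logger_3 only 2 to 3 are there at a start; the rules pass over those that are not, and their reading is None.
At some moment in a run one of tablet_1, tablet_2, tablet_3, tablet_4, tablet_5, tablet_6, tablet_7 may be knocked a few centimetres aside while the robot is not near it.
Once in a run the grip may slacken for a moment while it holds something.
It also fails if it takes over 210 s, if anything falls off the work surface, if the arm or the gripper's body presses on something with over 40 N, if the wrist force passes 120 N, or if a joint passes its speed limit or range.

## Robot

A 6-joint arm with a two-finger parallel gripper is mounted at the origin on a cart in front of the work surface, level with it; the furniture and walls round the work are solid. World frame = base frame: x ahead of the robot, y to its left, z up, the work surface at z = 0. Lengths are in mm, angles in rad, forces in N, time in s.
With the tool pointing down it reaches from about 275 to 1000 mm from the base axis. Payload 8.4 kg.
Tool frame: the origin (TCP) lies at the very end of the fingers, on their centre line; the grasp point (between the pads) lies 19 mm behind it (r.tcp_to_grasp is the distance from the TCP to the grasp point, in mm); z points along the fingers, y is the line along which they close (so a half turn about z gives the same grasp; the last joint's range is limited). The gripper opens to 85 mm and grips with 20 to 120 N. Pads are 22 mm wide; open, the fingers measure 114 mm over their backs; the gripper's body (76 mm by 85 mm) begins 54 mm behind the grasp point. The pads swing forward as they close: fully open they stand 13 mm farther back than shut.
Start: joints at [1.338, 0.353, 1.633, -0, 1.155, -0.002], TCP at [142.971, 608.43, 231.281] pointing down, gripper open.
Joint ranges: [-2.63, 2.63], [-0.92, 2.1], [0.06, 2.66], [-1.3, 4.44], [0, 2.69], [-3.02, 3.02]. Speed limits (rad/s): [2.22, 2.22, 2.79, 3.14, 3.14, 3.14].

## Interface

Orientations are given as [roll, pitch, yaw] about the fixed x, y, z axes, in that order (R = Rz(yaw) Ry(pitch) Rx(roll)).
In Python, from rig import r gives the robot as it stands. The module is installed in compiled form; this text tells all that it offers.
- The arm moves only by the tool play_rows, never from a script. Its argument "rows" is a list of rows, each an object with "dp": the shift along the tool's x, y, z in units of 40 mm (1.0 is 40 mm), a list of three; "turn": the turn, a rotation vector about the tool's x, y, z in units of 6 degrees (1.0 is 6 degrees), a list of three; "fingers": the closure, from 0 (fully open) to 1 (shut). In form: [{"dp": [tx, ty, tz], "turn": [wx, wy, wz], "fingers": fingers}, ...]. A call has 1 to 5 rows; each row shifts and turns the commanded pose from where the row before left it, along the tool's axes as they then stand; what a row does not reach is not made up. A row lasts 1/12 s, in which the tool goes at most 41.7 mm and 7.16 degrees, less where a joint would pass 70% of its speed; a pose out of reach is approached as far as the arm can. A call is refused whole if a number of a shift passes 1 or a number of a turn 1, either way. A call with a gripper value outside its range is refused whole. The fingers move at their own pace and stop on an object; "force" is the grip in N (left out, the last holds). Time passes only in rows, so rows that do not move let the fingers close. It gives the time, the measured TCP pose, the force, the opening and the grip force at its end, in the units of the state.
- r.sense(): the state, without advancing time (a new reading comes with each control period).
- r.grab_frame(name): name is "side" or "top" or "wrist"; returns a dict with "pixels" (400x640x3 uint8, red, green, blue), "fx", "fy", "cx", "cy" (pixels), "pose" (4x4, takes a point from camera to world coordinates). Camera axes: x right, y down, z forward; pixel columns grow to the right and rows downward; lengths in mm; the calibration is good to about 2 mm. The wrist camera is an equidistant fisheye: a pixel r from the principal point sees the ray r / f radians off the axis. A picture is of the moment at which its call begins. There is no depth.
- r.sign_off(): hands the job in; it is judged then, once.
The state is a dict: "clock": time; "qpos": joint angles; "qvel": joint speeds; "joint_efforts": joint torques, N m; "eef_pos": TCP position; "tcp_rot": TCP orientation; "contact_force": force on the tool from outside, world axes, zero at the start; "wrist_torque": the same for the moment, N m; "opening": opening from 0.0 (shut) to 1.0 (fully open); "grasp_force": force on a finger pad.
Only numpy, scipy, OpenCV 4.12 (cv2) and the standard library are available. Lean on these libraries where they do the work, as an engineer would, in place of code of your own. Each camera call takes 0.05 s, during which the arm holds its last target. There are 200 camera calls.

## Working session

There is one attempt and no reset: what is moved stays moved. The work goes in short steps, Python scripts to look and compute and a tool call to move; the robot and the scene stay as the last step left them, time stands still between calls to the robot, and variables do not carry over. Pictures are saved under pics/ and viewed, at most 14 in all, crops included, and the job is handed in when it is done.

Besides the shell and the picture viewer there is one more tool, called after ">>>" by a JSON object that holds its "method" and its "body". play_rows: Moves the arm, as the interface text tells. Its arguments: {"type":"object","properties":{"rows":{"type":"array"},"force":{"type":"number"}},"required":["rows"]}

```bash
ls; mkdir -p pics; cat > h.py <<'E'
import numpy as np, cv2
from rig import r
from scipy.spatial.transform import Rotation as R
def snap(n,f):
    g=r.grab_frame(n); cv2.imwrite('pics/'+f+'.png',cv2.cvtColor(g['pixels'],cv2.COLOR_RGB2BGR))
    np.savez('pics/'+f+'.npz',**{k:g[k] for k in g}); return g
def load(f): return dict(np.load('pics/'+f+'.npz'))
def ray(g,u,v,fish=False):
    x=(u-g['cx'])/g['fx'];y=(v-g['cy'])/g['fy']
    if fish:
        t=np.hypot(x,y); d=np.array([x/t*np.sin(t),y/t*np.sin(t),np.cos(t)]) if t>0 else np.array([0,0,1.])
    else: d=np.array([x,y,1.])
    P=g['pose']; return P[:3,3],P[:3,:3]@d
def at(g,u,v,z,fish=False):
    o,d=ray(g,u,v,fish); return (o+d*(z-o[2])/d[2])[:2].round(1)
def proj(g,p,fish=False):
    P=g['pose'];q=P[:3,:3].T@(np.array(p,float)-P[:3,3])
    if fish:
        t=np.arctan2(np.hypot(q[0],q[1]),q[2]);n=np.hypot(q[0],q[1]);q=np.array([q[0]/n*t,q[1]/n*t,1])
    return (q[0]/q[2]*g['fx']+g['cx'],q[1]/q[2]*g['fy']+g['cy'])
def st():
    s=r.sense(); print({k:np.round(s[k],3).tolist() for k in ('clock','qpos','eef_pos','tcp_rot','contact_force','opening','grasp_force')})
E
python3 - <<'E'
from h import *
for n in ('side','top','wrist'):
    g=snap(n,n+'0'); print(n,g['fx'],g['cx'],g['cy'],g['pose'].round(3).tolist())
st(); print(r.tcp_to_grasp)
E
```

```text
pics
side 452.5695591933339 312.5127001955216 199.2280024741033 [[0.997, 0.049, -0.054, 614.741], [0.073, -0.621, 0.78, -1202.171], [0.004, -0.782, -0.623, 1031.901], [0.0, 0.0, 0.0, 1.0]]
top 399.91805334482365 324.7831565811132 204.07974429219374 [[0.008, -0.997, 0.082, 437.052], [-1.0, -0.007, 0.017, 10.607], [-0.016, -0.082, -0.997, 1184.276], [0.0, 0.0, 0.0, 1.0]]
wrist 309.70691628693146 318.2766928647622 197.09709219185532 [[0.229, 0.936, 0.266, 75.959], [0.973, -0.22, -0.064, 624.297], [-0.001, 0.273, -0.962, 373.427], [0.0, 0.0, 0.0, 1.0]]
{'clock': 0.15, 'qpos': [1.338, 0.354, 1.634, -0.0, 1.155, -0.002], 'eef_pos': [142.915, 608.083, 230.73], 'tcp_rot': [-3.141, 0.0, 2.911], 'contact_force': [0.299, 0.172, -0.236], 'opening': 1.001, 'grasp_force': 0.0}
18.700000000000003
```

View pics/top0.png

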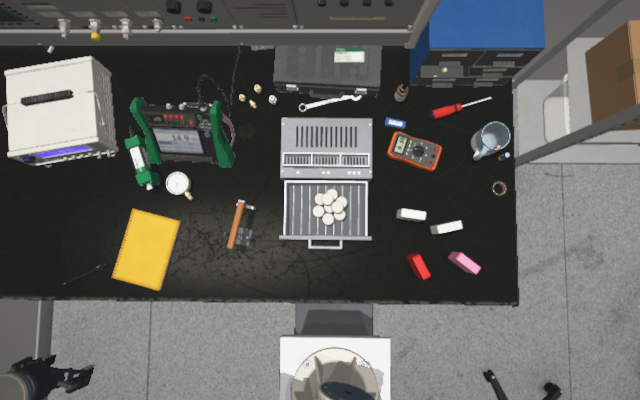

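View pics/side0.png

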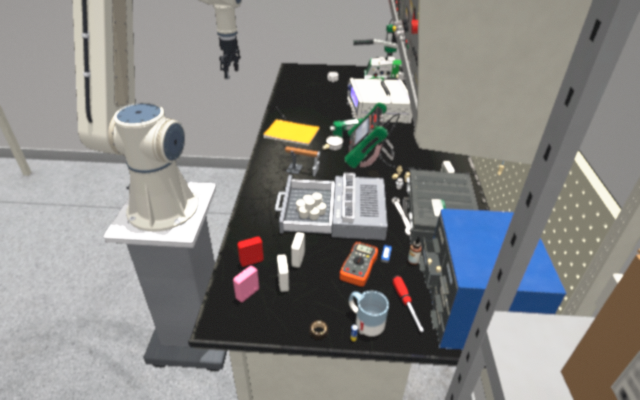

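```bash
python3 - <<'E'
from h import *
a=cv2.imread('pics/top0.png')
def c(u,v,w,h,k): return cv2.resize(a[v:v+h,u:u+w],None,fx=k,fy=k,interpolation=cv2.INTER_CUBIC)
A=c(275,112,105,140,4)   #420x560
B=c(215,190,55,65,5) #275x325 -> 
C=c(385,195,95,58,4) #380x232
I=np.zeros((600,800,3),np.uint8); I[:560,:420]=A; I[:325,420:695]=B; I[330:562,420:800]=C
cv2.imwrite('pics/comp0.png',I)
g=load('top0')
for n,u,v,z in [('housing bl',281,178,60),('housing br',372,178,60),('tl',281,118,60),('tr',372,118,60),('pull l',309,247,34),('pull r',342,247,34),('log1',411,212,84),('log2',447,225,84),('heap',330,207,50),('rakehandle top',240,203,94),('rakehandle bot',232,247,94)]: print(n,at(g,u,v,z))
E
```

```text
housing bl [603.  154.4]
housing br [ 604.4 -103.7]
tl [777.1 157.3]
tr [ 777.9 -104. ]
pull l [408.  74.]
pull r [408.8 -20.4]
log1 [ 507.2 -208.1]
log2 [ 472.3 -305.9]
heap [522.   14.6]
rakehandle top [528.1 261.6]
rakehandle bot [407.8 280.4]
```

View pics/comp0.png

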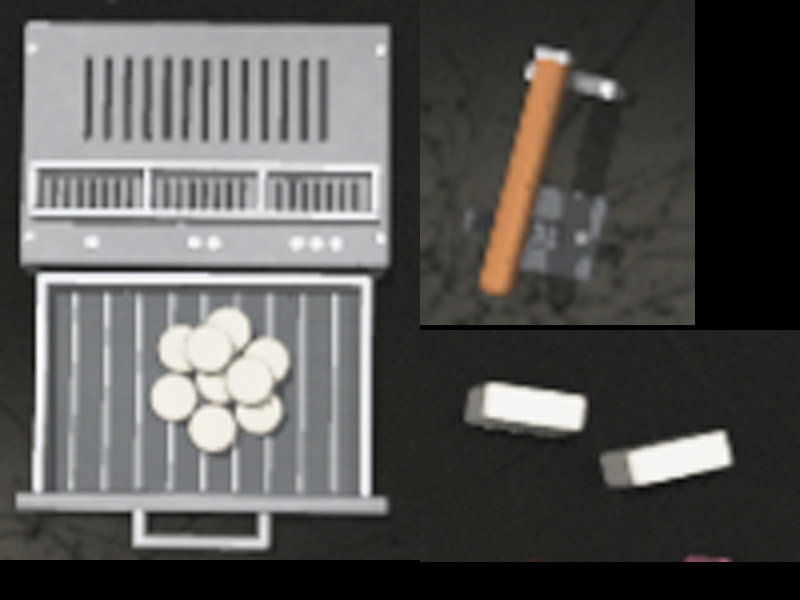

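```bash
cat >> h.py <<'E'
def go(p,yaw,step=38,cur=None,tstep=5.5):
    """print total motion in tool units from the measured (or given (p,yaw)) pose, tool down; turn first/evenly"""
    s=r.sense()
    if cur is None: cur=(np.array(s['eef_pos']),s['tcp_rot'][2])
    c,y0=np.array(cur[0],float),cur[1]; d=np.array(p,float)-c
    w=(yaw-y0+np.pi)%(2*np.pi)-np.pi
    n=max(int(np.ceil(np.linalg.norm(d)/step)),int(np.ceil(np.degrees(abs(w))/tstep)),1)
    tot=0
    rows=[]
    for i in range(n):
        y=y0+w*i/n
        e=np.array([np.cos(y)*d[0]+np.sin(y)*d[1],np.sin(y)*d[0]-np.cos(y)*d[1],-d[2]])/n/40
        rows.append((e.round(2).tolist(),[0,0,round(-np.degrees(w)/n/6,2)]))
    print('n=%d'%n); 
    if abs(w)>1e-3:
        for q in rows: print(q)
    else: print(rows[0])
    return np.array(p,float),yaw
def path(pts,yaw,cur=None):
    """pts: list of (x,y,z,step) with constant yaw"""
    s=r.sense(); c=np.array(s['eef_pos']) if cur is None else np.array(cur,float)
    for *p,step in pts:
        d=np.array(p)-c; n=max(int(np.ceil(np.linalg.norm(d)/step)),1)
        e=np.array([np.cos(yaw)*d[0]+np.sin(yaw)*d[1],np.sin(yaw)*d[0]-np.cos(yaw)*d[1],-d[2]])/n/40
        e=e.round(2); print(n,'x',e.tolist())
        e=e*n*40; c=c+np.array([np.cos(yaw)*e[0]+np.sin(yaw)*e[1],np.sin(yaw)*e[0]-np.cos(yaw)*e[1],-e[2]])
    print('end',c.round(1))
E
python3 - <<'E'
from h import *
g=load('top0')
for x,y,z in [(178,348,39),(230,330,39),(268,358,39),(212,385,39),(173,398,39),(262,412,39),(212,428,39),(210,348,70),(250,380,70)]:
    print(at(g,275+x/4,112+y/4,z)-[517.5,26])
f=at(g,215+(553-420)/5-.5,190+60/5-.5,94);b=at(g,215+(497-420)/5-.5,190+290/5-.5,94)
print('handle',f,b,np.hypot(*(f-b)),np.arctan2(*(f-b)[::-1]))
print('sock dots/walls', [at(g,275+x/4,112+y/4,82) for x,y in ((30,162),(378,168),(148,195),(262,195),(90,216),(320,216))])
print('loggers',[at(g,385+(x-420)/4,195+(y-330)/4,84) for x,y in ((486,382),(587,393),(583,432),(482,420),(626,448),(727,431),(732,467),(630,488))])
d=(f-b)/np.hypot(*(f-b)); G=f-37*d; yaw=np.arctan2(d[1],d[0])
print('grip',G); go((G[0],G[1],200),np.pi+yaw)
E
```

```text
[28.2 19. ]
[ 41.5 -18.3]
[ 21.4 -45.7]
[ 1.7 -5.6]
[-7.8 22.3]
[-17.4 -41.6]
[-29.2  -5.8]
[25.4 -4.3]
[  3.2 -32.4]
handle [532.2 258.7] [406.4 286.1] 128.74936893049232 -0.21445667087152942
sock dots/walls [array([671.8, 148.6]), array([668.6, -94.7]), array([648.8,  65.6]), array([649.2, -13.9]), array([633.8, 106. ]), array([634.6, -54.3])]
loggers [array([ 518.1, -182.1]), array([ 510.9, -251.2]), array([ 484.2, -248.1]), array([ 491.9, -179.2]), array([ 473.4, -277.3]), array([ 485.5, -346.3]), array([ 461. , -349.2]), array([ 446.1, -279.6])]
grip [496.04758979 266.57421335]
n=13
([-0.81, -0.48, 0.06], [0, 0, np.float64(-0.01)])
([-0.81, -0.48, 0.06], [0, 0, np.float64(-0.01)])
([-0.81, -0.49, 0.06], [0, 0, np.float64(-0.01)])
([-0.81, -0.49, 0.06], [0, 0, np.float64(-0.01)])
([-0.81, -0.49, 0.06], [0, 0, np.float64(-0.01)])
([-0.81, -0.49, 0.06], [0, 0, np.float64(-0.01)])
([-0.81, -0.49, 0.06], [0, 0, np.float64(-0.01)])
([-0.81, -0.49, 0.06], [0, 0, np.float64(-0.01)])
([-0.81, -0.49, 0.06], [0, 0, np.float64(-0.01)])
([-0.81, -0.49, 0.06], [0, 0, np.float64(-0.01)])
([-0.81, -0.49, 0.06], [0, 0, np.float64(-0.01)])
([-0.8, -0.5, 0.06], [0, 0, np.float64(-0.01)])
([-0.8, -0.5, 0.06], [0, 0, np.float64(-0.01)])
```

>>> {"method": "play_rows", "body": {"rows": [{"dp":[-0.81,-0.49,0.06],"turn":[0,0,0],"fingers":0},{"dp":[-0.81,-0.49,0.06],"turn":[0,0,0],"fingers":0},{"dp":[-0.81,-0.49,0.06],"turn":[0,0,0],"fingers":0},{"dp":[-0.81,-0.49,0.06],"turn":[0,0,0],"fingers":0},{"dp":[-0.81,-0.49,0.06],"turn":[0,0,0],"fingers":0}]}}

```text
clock: 0.57
eef_pos: [279.0, 474.5, 219.0]
tcp_rot: [-3.141, -0.0, 2.911]
contact_force: [1.0, -0.3, 0.3]
opening: 1.002
grasp_force: 0.0
```

>>> {"method": "play_rows", "body": {"rows": [{"dp":[-0.81,-0.49,0.06],"turn":[0,0,0],"fingers":0},{"dp":[-0.81,-0.49,0.06],"turn":[0,0,0],"fingers":0},{"dp":[-0.81,-0.49,0.06],"turn":[0,0,0],"fingers":0},{"dp":[-0.81,-0.49,0.06],"turn":[0,0,0],"fingers":0},{"dp":[-0.81,-0.49,0.06],"turn":[0,0,0],"fingers":0}]}}

```text
clock: 0.98
eef_pos: [414.5, 341.9, 207.1]
tcp_rot: [-3.142, -0.0, 2.911]
contact_force: [0.0, 0.6, 0.5]
opening: 1.001
grasp_force: 0.0
```

>>> {"method": "play_rows", "body": {"rows": [{"dp":[-0.81,-0.49,0.06],"turn":[0,0,0],"fingers":0},{"dp":[-0.81,-0.49,0.06],"turn":[0,0,0],"fingers":0},{"dp":[-0.81,-0.49,0.06],"turn":[0,0,0],"fingers":0},{"dp":[0,0,0],"turn":[0,0,0],"fingers":0},{"dp":[0,0,0],"turn":[0,0,0],"fingers":0}]}}

```text
clock: 1.4
eef_pos: [495.7, 262.4, 199.6]
tcp_rot: [-3.141, -0.001, 2.907]
contact_force: [-0.6, -0.1, 0.1]
opening: 0.998
grasp_force: 0.0
```

```bash
python3 - <<'E'
from h import *
st(); g=snap('wrist','w1'); print(g['pose'].round(2).tolist())
t=load('top0')
# project rake model
for p in [(532,258.7,94),(406,286,94),(496,266.6,94)]: print(proj(g,p,True))
E
```

```text
{'clock': 1.4, 'qpos': [0.484, 0.288, 1.803, 0.0, 1.051, -0.852], 'eef_pos': [495.667, 262.442, 199.642], 'tcp_rot': [-3.141, -0.001, 2.907], 'contact_force': [-0.555, -0.096, 0.124], 'opening': 0.998, 'grasp_force': 0.0}
[[0.23, 0.94, 0.27, 428.86], [0.97, -0.22, -0.06, 278.84], [-0.0, 0.27, -0.96, 342.47], [0.0, 0.0, 0.0, 1.0]]
(np.float64(323.3917481653231), np.float64(235.38941010429164))
(np.float64(320.45396924729664), np.float64(81.8737066359515))
(np.float64(322.79800953679046), np.float64(194.47111525699083))
```

View pics/w1.png

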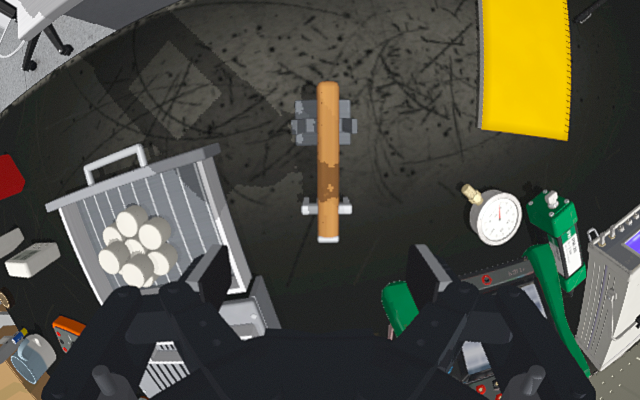

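```bash
python3 - <<'E'
from h import *
g=load('w1')
f=at(g,328,240,94,1);b=at(g,327.5,82,94,1); d=f-b;L=np.hypot(*d);yaw=np.arctan2(d[1],d[0]);d=d/L
print(f,b,L,yaw)
hb=[at(g,u,209,35,1) for u in (302,351)]; print('headbar',hb)
fk=[at(g,u,v,99,1) for u,v in ((296,126),(354,126))]; print('fork tips',fk, sum(fk)/2)
m=(f+b)/2; org=m+56.5*d; G=org-25*d; print('origin',org,'grip',G)
print(proj(g,(*org,0),True))
go((G[0],G[1],80),np.pi+yaw)
E
```

```text
[537.2 261.6] [407.4 291.4] 133.1768748694758 -0.22567322943877863
headbar [array([522.2, 239. ]), array([534.2, 288.8])]
fork tips [array([435.7, 259.2]), array([446.2, 303.4])] [440.95 281.3 ]
origin [527.36736817 263.8574147 ] grip [503.00127606 269.45147899]
(np.float64(325.57642568725333), np.float64(198.9651231874432))
n=4
([-0.04, 0.05, 0.75], [0, 0, np.float64(-0.02)])
([-0.04, 0.05, 0.75], [0, 0, np.float64(-0.02)])
([-0.04, 0.05, 0.75], [0, 0, np.float64(-0.02)])
([-0.04, 0.05, 0.75], [0, 0, np.float64(-0.02)])
```

>>> {"method": "play_rows", "body": {"rows": [{"dp":[-0.08,0.1,0.8],"turn":[0,0,0],"fingers":0},{"dp":[-0.08,0.1,0.8],"turn":[0,0,0],"fingers":0},{"dp":[0,0,0.8],"turn":[0,0,0],"fingers":0},{"dp":[0,0,0.5],"turn":[0,0,0],"fingers":0},{"dp":[0,0,0.31],"turn":[0,0,0],"fingers":0}]}}

```text
clock: 1.87
eef_pos: [500.3, 270.8, 69.1]
tcp_rot: [-3.139, -0.003, 2.913]
contact_force: [-0.7, 0.6, 0.0]
opening: 0.996
grasp_force: 0.0
```

>>> {"method": "play_rows", "body": {"rows": [{"dp":[0,0,0],"turn":[0,0,0],"fingers":0.6},{"dp":[0,0,0],"turn":[0,0,0],"fingers":1},{"dp":[0,0,0],"turn":[0,0,0],"fingers":1},{"dp":[0,0,0],"turn":[0,0,0],"fingers":1},{"dp":[0,0,0],"turn":[0,0,0],"fingers":1}], "force": 100}}

```text
clock: 2.28
eef_pos: [503.6, 270.9, 73.1]
tcp_rot: [3.14, 0.002, 2.911]
contact_force: [0.7, -0.4, 0.3]
opening: 0.295
grasp_force: 0.0
```

>>> {"method": "play_rows", "body": {"rows": [{"dp":[0,0,0],"turn":[0,0,0],"fingers":1},{"dp":[0,0,0],"turn":[0,0,0],"fingers":1},{"dp":[0,0,0],"turn":[0,0,0],"fingers":1},{"dp":[0,0,0],"turn":[0,0,0],"fingers":1},{"dp":[0,0,0],"turn":[0,0,0],"fingers":1}]}}

```text
clock: 2.7
eef_pos: [503.5, 270.7, 73.0]
tcp_rot: [3.14, 0.001, 2.91]
contact_force: [-1.4, -0.4, 5.8]
opening: 0.185
grasp_force: 97.5
```

```bash
python3 - <<'E'
from h import *
go((531.5,-34,150),np.pi/2,cur=((503.5,270.7,151),2.911))
E
```

```text
n=14
([-0.17, -0.52, 0.0], [0, 0, np.float64(0.91)])
([-0.22, -0.5, 0.0], [0, 0, np.float64(0.91)])
([-0.27, -0.48, 0.0], [0, 0, np.float64(0.91)])
([-0.31, -0.45, 0.0], [0, 0, np.float64(0.91)])
([-0.35, -0.42, 0.0], [0, 0, np.float64(0.91)])
([-0.39, -0.38, 0.0], [0, 0, np.float64(0.91)])
([-0.43, -0.34, 0.0], [0, 0, np.float64(0.91)])
([-0.46, -0.3, 0.0], [0, 0, np.float64(0.91)])
([-0.48, -0.25, 0.0], [0, 0, np.float64(0.91)])
([-0.51, -0.21, 0.0], [0, 0, np.float64(0.91)])
([-0.52, -0.16, 0.0], [0, 0, np.float64(0.91)])
([-0.54, -0.11, 0.0], [0, 0, np.float64(0.91)])
([-0.54, -0.05, 0.0], [0, 0, np.float64(0.91)])
([-0.55, -0.0, 0.0], [0, 0, np.float64(0.91)])
```

>>> {"method": "play_rows", "body": {"rows": [{"dp":[0,0,-0.2],"turn":[0,0,0],"fingers":1},{"dp":[0,0,-0.45],"turn":[0,0,0],"fingers":1},{"dp":[0,0,-0.45],"turn":[0,0,0],"fingers":1},{"dp":[0,0,-0.45],"turn":[0,0,0],"fingers":1},{"dp":[0,0,-0.4],"turn":[0,0,0],"fingers":1}]}}

```text
clock: 3.12
eef_pos: [502.8, 270.3, 151.4]
tcp_rot: [3.141, 0.0, 2.911]
contact_force: [1.0, -1.2, -2.0]
opening: 0.187
grasp_force: 98.0
```

>>> {"method": "play_rows", "body": {"rows": [{"dp":[-0.17,-0.52,0],"turn":[0,0,0.91],"fingers":1},{"dp":[-0.22,-0.5,0],"turn":[0,0,0.91],"fingers":1},{"dp":[-0.27,-0.48,0],"turn":[0,0,0.91],"fingers":1},{"dp":[-0.31,-0.45,0],"turn":[0,0,0.91],"fingers":1},{"dp":[-0.35,-0.42,0],"turn":[0,0,0.91],"fingers":1}]}}

```text
clock: 3.53
eef_pos: [512.2, 160.3, 150.4]
tcp_rot: [3.141, 0.0, 2.43]
contact_force: [-0.2, -0.8, -1.8]
opening: 0.182
grasp_force: 98.1
```

>>> {"method": "play_rows", "body": {"rows": [{"dp":[-0.39,-0.38,0],"turn":[0,0,0.91],"fingers":1},{"dp":[-0.43,-0.34,0],"turn":[0,0,0.91],"fingers":1},{"dp":[-0.46,-0.3,0],"turn":[0,0,0.91],"fingers":1},{"dp":[-0.48,-0.25,0],"turn":[0,0,0.91],"fingers":1},{"dp":[-0.51,-0.21,0],"turn":[0,0,0.91],"fingers":1}]}}

```text
clock: 3.95
eef_pos: [522.6, 51.3, 150.4]
tcp_rot: [3.141, 0.0, 1.953]
contact_force: [-0.2, 0.8, -2.0]
opening: 0.197
grasp_force: 66.9
```

>>> {"method": "play_rows", "body": {"rows": [{"dp":[-0.52,-0.16,0],"turn":[0,0,0.91],"fingers":1},{"dp":[-0.54,-0.11,0],"turn":[0,0,0.91],"fingers":1},{"dp":[-0.54,-0.05,0],"turn":[0,0,0.91],"fingers":1},{"dp":[-0.55,0,0],"turn":[0,0,0.91],"fingers":1},{"dp":[0,0,0],"turn":[0,0,0],"fingers":1}]}}

```text
clock: 4.37
eef_pos: [531.4, -37.8, 150.4]
tcp_rot: [3.141, 0.001, 1.569]
contact_force: [0.0, -0.7, -1.6]
opening: 0.186
grasp_force: 101.5
```

```bash
python3 - <<'E'
from h import *
st(); g=snap('top','t1'); snap('side','s1')
a=cv2.imread('pics/t1.png');b=cv2.imread('pics/s1.png')
A=cv2.resize(a[112:252,275:380],None,fx=4,fy=4,interpolation=2); B=cv2.resize(b[150:250,260:350],None,fx=4,fy=4,interpolation=2)
I=np.zeros((560,800,3),np.uint8);I[:560,:420]=A;I[:400,430:790]=B; cv2.imwrite('pics/c1.png',I)
E
```

```text
{'clock': 4.367, 'qpos': [-0.073, 0.306, 1.906, -0.001, 0.929, -0.071], 'eef_pos': [531.408, -37.758, 150.42], 'tcp_rot': [3.141, 0.001, 1.569], 'contact_force': [0.023, -0.695, -1.631], 'opening': 0.186, 'grasp_force': 101.55}
```

View pics/c1.png

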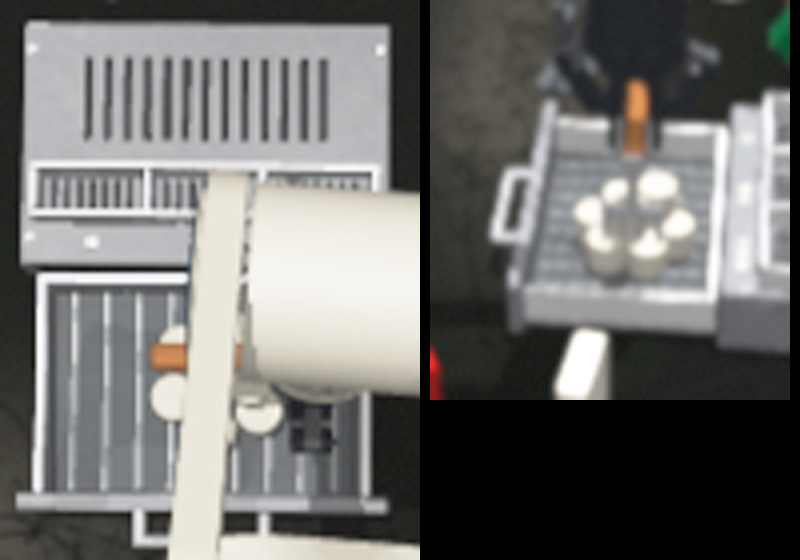

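>>> {"method": "play_rows", "body": {"rows": [{"dp":[0,0,0.4],"turn":[0,0,0],"fingers":1},{"dp":[0,0,0.41],"turn":[0,0,0],"fingers":1},{"dp":[0.2,0,0],"turn":[0,0,0],"fingers":1},{"dp":[0.2,0,0],"turn":[0,0,0],"fingers":1},{"dp":[0.2,0,0],"turn":[0,0,0],"fingers":1}]}}

```text
clock: 4.88
eef_pos: [531.1, -9.2, 118.0]
tcp_rot: [3.141, -0.0, 1.578]
contact_force: [0.4, -0.7, -0.9]
opening: 0.187
grasp_force: 101.5
```

>>> {"method": "play_rows", "body": {"rows": [{"dp":[0.2,0,0],"turn":[0,0,0],"fingers":1},{"dp":[0.2,0,0],"turn":[0,0,0],"fingers":1},{"dp":[0.2,0,0],"turn":[0,0,0],"fingers":1},{"dp":[0.2,0,0],"turn":[0,0,0],"fingers":1},{"dp":[0.2,0,0],"turn":[0,0,0],"fingers":1}]}}

```text
clock: 5.3
eef_pos: [530.7, 30.2, 117.5]
tcp_rot: [3.141, 0.0, 1.577]
contact_force: [-0.1, -0.7, -0.8]
opening: 0.184
grasp_force: 101.5
```

>>> {"method": "play_rows", "body": {"rows": [{"dp":[0.2,0,0],"turn":[0,0,0],"fingers":1},{"dp":[0.2,0,0],"turn":[0,0,0],"fingers":1},{"dp":[0.2,0,0],"turn":[0,0,0],"fingers":1},{"dp":[0.2,0,0],"turn":[0,0,0],"fingers":1},{"dp":[0.2,0,0],"turn":[0,0,0],"fingers":1}]}}

```text
clock: 5.72
eef_pos: [530.4, 70.1, 117.3]
tcp_rot: [-3.142, 0.0, 1.577]
contact_force: [0.7, 0.4, -1.5]
opening: 0.186
grasp_force: 101.6
```

>>> {"method": "play_rows", "body": {"rows": [{"dp":[0.2,0,0],"turn":[0,0,0],"fingers":1},{"dp":[0.2,0,0],"turn":[0,0,0],"fingers":1},{"dp":[0.2,0,0],"turn":[0,0,0],"fingers":1},{"dp":[0.2,0,0],"turn":[0,0,0],"fingers":1},{"dp":[0,0,0],"turn":[0,0,0],"fingers":1}]}}

```text
clock: 6.13
eef_pos: [530.3, 102.7, 117.3]
tcp_rot: [3.141, -0.0, 1.577]
contact_force: [-1.1, 0.3, -1.1]
opening: 0.183
grasp_force: 101.5
```

```bash
python3 - <<'E'
from h import *
st(); snap('side','s2'); snap('wrist','w2')
b=cv2.imread('pics/s2.png');w=cv2.imread('pics/w2.png')
B=cv2.resize(b[150:250,260:350],None,fx=4,fy=4,interpolation=2)
I=np.zeros((560,800,3),np.uint8);I[:400,:360]=B;I[:275,360:800]=cv2.resize(w,(440,275)); cv2.imwrite('pics/c2.png',I)
E
```

```text
{'clock': 6.133, 'qpos': [0.188, 0.363, 1.913, 0.0, 0.865, 0.181], 'eef_pos': [530.331, 102.715, 117.293], 'tcp_rot': [3.141, -0.0, 1.577], 'contact_force': [-1.096, 0.301, -1.086], 'opening': 0.183, 'grasp_force': 101.456}
```

View pics/c2.png

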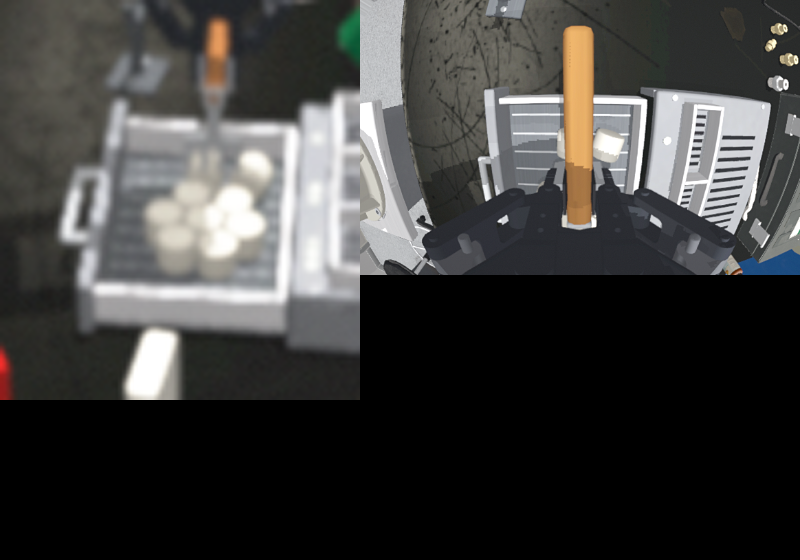

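>>> {"method": "play_rows", "body": {"rows": [{"dp":[0.1,0,-0.7],"turn":[0,0,0],"fingers":1},{"dp":[0.1,0,-0.7],"turn":[0,0,0],"fingers":1},{"dp":[0.9,0,0],"turn":[0,0,0],"fingers":1},{"dp":[0.9,0,0],"turn":[0,0,0],"fingers":1},{"dp":[0.9,0,0],"turn":[0,0,0],"fingers":1}]}}

```text
clock: 6.65
eef_pos: [530.0, 217.9, 174.1]
tcp_rot: [3.14, -0.0, 1.575]
contact_force: [1.3, -0.6, -2.7]
opening: 0.187
grasp_force: 101.6
```

>>> {"method": "play_rows", "body": {"rows": [{"dp":[0.9,0,0],"turn":[0,0,0],"fingers":1},{"dp":[0.9,0,0],"turn":[0,0,0],"fingers":1},{"dp":[0.9,0,0],"turn":[0,0,0],"fingers":1},{"dp":[0,0,0],"turn":[0,0,0],"fingers":1},{"dp":[0,0,0],"turn":[0,0,0],"fingers":1}]}}

```text
clock: 7.07
eef_pos: [528.7, 326.6, 172.9]
tcp_rot: [-3.141, 0.0, 1.579]
contact_force: [-0.5, -0.3, -1.1]
opening: 0.186
grasp_force: 101.6
```

```bash
cat >> h.py <<'E'
def shot(f):
    st(); snap('top','t'+f); snap('side','s'+f)
    a=cv2.imread('pics/t%s.png'%f);b=cv2.imread('pics/s%s.png'%f)
    A=cv2.resize(a[172:252,275:380],None,fx=5,fy=5,interpolation=2); B=cv2.resize(b[150:250,265:345],None,fx=3.4,fy=3.4,interpolation=2)
    I=np.zeros((400,800,3),np.uint8);I[:,:525]=A;I[:340,528:800]=B; cv2.imwrite('pics/c%s.png'%f,I)
def bed(f,pts,zs=39):
    g=load('t'+f)
    for p in pts: print(p[:2],(at(g,275+(p[0]+.5)/5-.5,172+(p[1]+.5)/5-.5,p[2] if len(p)>2 else zs)-[517.5,26]).round(0))
E
python3 -c "
from h import *
shot('3')"
```

```text
{'clock': 7.067, 'qpos': [0.551, 0.406, 1.694, -0.0, 1.041, 0.543], 'eef_pos': [528.679, 326.564, 172.934], 'tcp_rot': [-3.141, 0.0, 1.579], 'contact_force': [-0.537, -0.3, -1.094], 'opening': 0.186, 'grasp_force': 101.595}
```

View pics/c3.png

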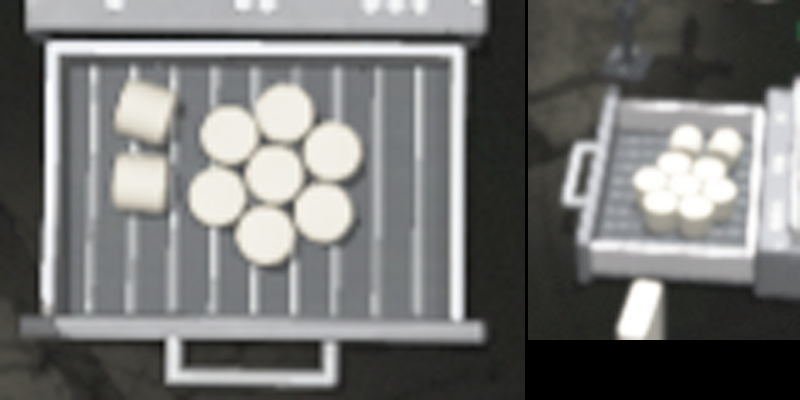

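```bash
python3 -c "
from h import *
bed('3',[(145,112,36),(140,183,36),(229,134),(284,112),(331,151),(274,174),(217,196),(323,213),(265,236),(48,45,42),(463,48,42),(55,318,56),(480,320,56)])"
```

```text
(145, 112) [43. 65.]
(140, 183) [ 2. 68.]
(229, 134) [30. 16.]
(284, 112) [ 43. -15.]
(331, 151) [ 20. -42.]
(274, 174) [  7. -10.]
(217, 196) [-6. 23.]
(323, 213) [-15. -38.]
(265, 236) [-29.  -5.]
(48, 45) [ 81. 121.]
(463, 48) [  80. -118.]
(55, 318) [-76. 113.]
(480, 320) [ -76. -126.]
```

```bash
python3 - <<'E'
from h import *
go((515,94,150),np.pi)
print('after'); path([(515,94,150,30),(515,94,84,20),(477,94,84,6),(477,94,140,30)],np.pi,cur=(515,94,150))
print('turn back to pi/2 at bed (3,45)'); go((520.5,26+45+25,140),np.pi/2,cur=((477,94,140),np.pi))
path([(520.5,96,84,20),(520.5,58,84,6),(520.5,58,150,30),(520.5,320,170,38)],np.pi/2,cur=(520.5,96,140))
E
```

```text
n=17
([-0.34, -0.02, 0.03], [0, 0, np.float64(-0.88)])
([-0.34, -0.05, 0.03], [0, 0, np.float64(-0.88)])
([-0.33, -0.08, 0.03], [0, 0, np.float64(-0.88)])
([-0.32, -0.11, 0.03], [0, 0, np.float64(-0.88)])
([-0.31, -0.14, 0.03], [0, 0, np.float64(-0.88)])
([-0.29, -0.17, 0.03], [0, 0, np.float64(-0.88)])
([-0.28, -0.2, 0.03], [0, 0, np.float64(-0.88)])
([-0.26, -0.22, 0.03], [0, 0, np.float64(-0.88)])
([-0.24, -0.24, 0.03], [0, 0, np.float64(-0.88)])
([-0.21, -0.26, 0.03], [0, 0, np.float64(-0.88)])
([-0.19, -0.28, 0.03], [0, 0, np.float64(-0.88)])
([-0.16, -0.3, 0.03], [0, 0, np.float64(-0.88)])
([-0.13, -0.31, 0.03], [0, 0, np.float64(-0.88)])
([-0.1, -0.32, 0.03], [0, 0, np.float64(-0.88)])
([-0.07, -0.33, 0.03], [0, 0, np.float64(-0.88)])
([-0.04, -0.34, 0.03], [0, 0, np.float64(-0.88)])
([-0.01, -0.34, 0.03], [0, 0, np.float64(-0.88)])
after
1 x [0.0, 0.0, -0.0]
4 x [0.0, 0.0, 0.41]
7 x [0.14, -0.0, 0.0]
2 x [-0.01, 0.0, -0.7]
end [476.6  94.  140.4]
turn back to pi/2 at bed (3,45)
n=17
([-0.06, 0.0, -0.0], [0, 0, np.float64(0.88)])
([-0.06, 0.01, -0.0], [0, 0, np.float64(0.88)])
([-0.06, 0.01, -0.0], [0, 0, np.float64(0.88)])
([-0.06, 0.02, -0.0], [0, 0, np.float64(0.88)])
([-0.06, 0.03, -0.0], [0, 0, np.float64(0.88)])
([-0.06, 0.03, -0.0], [0, 0, np.float64(0.88)])
([-0.05, 0.04, -0.0], [0, 0, np.float64(0.88)])
([-0.05, 0.04, -0.0], [0, 0, np.float64(0.88)])
([-0.05, 0.05, -0.0], [0, 0, np.float64(0.88)])
([-0.04, 0.05, -0.0], [0, 0, np.float64(0.88)])
([-0.04, 0.05, -0.0], [0, 0, np.float64(0.88)])
([-0.03, 0.06, -0.0], [0, 0, np.float64(0.88)])
([-0.03, 0.06, -0.0], [0, 0, np.float64(0.88)])
([-0.02, 0.06, -0.0], [0, 0, np.float64(0.88)])
([-0.01, 0.06, -0.0], [0, 0, np.float64(0.88)])
([-0.01, 0.06, -0.0], [0, 0, np.float64(0.88)])
([-0.0, 0.06, -0.0], [0, 0, np.float64(0.88)])
3 x [0.0, 0.0, 0.47]
7 x [-0.14, 0.0, -0.0]
3 x [0.01, -0.0, -0.55]
7 x [0.94, -0.0, -0.07]
end [520.5 321.2 169.2]
```

>>> {"method": "play_rows", "body": {"rows": [{"dp":[-0.34,-0.02,0.03],"turn":[0,0,-0.88],"fingers":1},{"dp":[-0.34,-0.05,0.03],"turn":[0,0,-0.88],"fingers":1},{"dp":[-0.33,-0.08,0.03],"turn":[0,0,-0.88],"fingers":1},{"dp":[-0.32,-0.11,0.03],"turn":[0,0,-0.88],"fingers":1},{"dp":[-0.31,-0.14,0.03],"turn":[0,0,-0.88],"fingers":1}]}}

```text
clock: 7.58
eef_pos: [525.5, 254.9, 167.3]
tcp_rot: [-3.141, 0.0, 2.04]
contact_force: [0.2, -0.7, -1.8]
opening: 0.191
grasp_force: 101.4
```

>>> {"method": "play_rows", "body": {"rows": [{"dp":[-0.29,-0.17,0.03],"turn":[0,0,-0.88],"fingers":1},{"dp":[-0.28,-0.2,0.03],"turn":[0,0,-0.88],"fingers":1},{"dp":[-0.26,-0.22,0.03],"turn":[0,0,-0.88],"fingers":1},{"dp":[-0.24,-0.24,0.03],"turn":[0,0,-0.88],"fingers":1},{"dp":[-0.21,-0.26,0.03],"turn":[0,0,-0.88],"fingers":1}]}}

```text
clock: 8.0
eef_pos: [521.6, 187.2, 161.3]
tcp_rot: [-3.141, 0.0, 2.501]
contact_force: [0.9, -0.9, -2.1]
opening: 0.186
grasp_force: 101.4
```

>>> {"method": "play_rows", "body": {"rows": [{"dp":[-0.19,-0.28,0.03],"turn":[0,0,-0.88],"fingers":1},{"dp":[-0.16,-0.3,0.03],"turn":[0,0,-0.88],"fingers":1},{"dp":[-0.13,-0.31,0.03],"turn":[0,0,-0.88],"fingers":1},{"dp":[-0.1,-0.32,0.03],"turn":[0,0,-0.88],"fingers":1},{"dp":[-0.07,-0.33,0.03],"turn":[0,0,-0.88],"fingers":1}]}}

```text
clock: 8.42
eef_pos: [517.3, 120.0, 155.3]
tcp_rot: [-3.141, -0.0, 2.962]
contact_force: [0.6, 0.6, -1.9]
opening: 0.185
grasp_force: 101.4
```

>>> {"method": "play_rows", "body": {"rows": [{"dp":[-0.04,-0.34,0.03],"turn":[0,0,-0.88],"fingers":1},{"dp":[-0.01,-0.34,0.03],"turn":[0,0,-0.88],"fingers":1},{"dp":[0,0,0],"turn":[0,0,0],"fingers":1},{"dp":[0,0,0],"turn":[0,0,0],"fingers":1}]}}

```text
clock: 8.75
eef_pos: [515.7, 93.5, 153.0]
tcp_rot: [-3.142, -0.0, 3.138]
contact_force: [0.0, 0.6, -0.7]
opening: 0.187
grasp_force: 101.5
```

>>> {"method": "play_rows", "body": {"rows": [{"dp":[0,0,0.5],"turn":[0,0,0],"fingers":1},{"dp":[0,0,0.5],"turn":[0,0,0],"fingers":1},{"dp":[0,0,0.3],"turn":[0,0,0],"fingers":1},{"dp":[0,0,0.2],"turn":[0,0,0],"fingers":1},{"dp":[0,0,0.2],"turn":[0,0,0],"fingers":1}]}}

```text
clock: 9.17
eef_pos: [516.0, 95.1, 84.4]
tcp_rot: [3.142, -0.0, 3.141]
contact_force: [-0.5, 0.0, -0.9]
opening: 0.186
grasp_force: 101.6
```

>>> {"method": "play_rows", "body": {"rows": [{"dp":[0.12,0,0],"turn":[0,0,0],"fingers":1},{"dp":[0.12,0,0],"turn":[0,0,0],"fingers":1},{"dp":[0.12,0,0],"turn":[0,0,0],"fingers":1},{"dp":[0.12,0,0],"turn":[0,0,0],"fingers":1}]}}

```text
clock: 9.5
eef_pos: [496.6, 95.1, 85.6]
tcp_rot: [3.141, 0.001, -3.14]
contact_force: [-0.4, -0.7, -1.6]
opening: 0.186
grasp_force: 101.5
```

>>> {"method": "play_rows", "body": {"rows": [{"dp":[0.12,0,0],"turn":[0,0,0],"fingers":1},{"dp":[0.12,0,0],"turn":[0,0,0],"fingers":1},{"dp":[0.12,0,0],"turn":[0,0,0],"fingers":1},{"dp":[0.12,0,0],"turn":[0,0,0],"fingers":1},{"dp":[0,0,0],"turn":[0,0,0],"fingers":1}]}}

```text
clock: 9.92
eef_pos: [476.4, 94.9, 84.9]
tcp_rot: [-3.141, -0.001, -3.14]
contact_force: [-1.1, 0.3, -2.9]
opening: 0.184
grasp_force: 101.4
```

>>> {"method": "play_rows", "body": {"rows": [{"dp":[-0.05,0,0],"turn":[0,0,0],"fingers":1},{"dp":[0,0,-0.7],"turn":[0,0,0],"fingers":1},{"dp":[0,0,-0.7],"turn":[0,0,0],"fingers":1},{"dp":[0,0,0],"turn":[0,0,0],"fingers":1}]}}

```text
clock: 10.25
eef_pos: [483.0, 95.5, 145.1]
tcp_rot: [3.14, 0.007, -3.14]
contact_force: [1.8, -0.1, -1.8]
opening: 0.184
grasp_force: 101.6
```

```bash
python3 - <<'E'
from h import *
st(); snap('side','s4'); snap('wrist','w4')
b=cv2.imread('pics/s4.png');w=cv2.imread('pics/w4.png')
B=cv2.resize(b[150:250,260:350],None,fx=3.5,fy=3.5,interpolation=2)
I=np.zeros((350,800,3),np.uint8);I[:350,:315]=B;I[:300,320:800]=cv2.resize(w,(480,300)); cv2.imwrite('pics/c4.png',I)
E
```

```text
{'clock': 10.25, 'qpos': [0.192, 0.253, 1.997, -0.0, 0.884, -1.38], 'eef_pos': [482.977, 95.526, 145.132], 'tcp_rot': [3.14, 0.007, -3.14], 'contact_force': [1.803, -0.125, -1.75], 'opening': 0.184, 'grasp_force': 101.583}
```

View pics/c4.png

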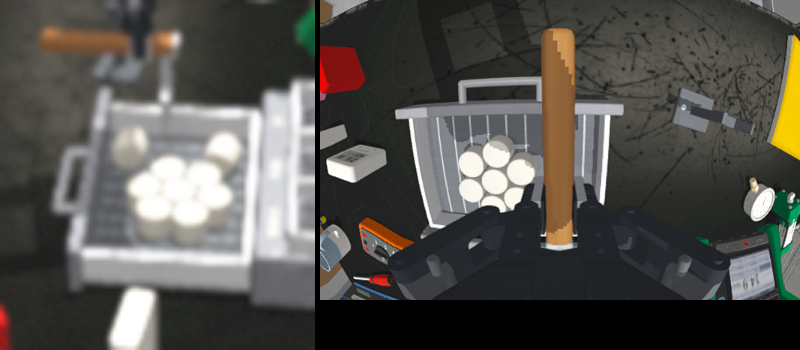

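>>> {"method": "play_rows", "body": {"rows": [{"dp":[-0.06,0,0],"turn":[0,0,0.88],"fingers":1},{"dp":[-0.06,0.01,0],"turn":[0,0,0.88],"fingers":1},{"dp":[-0.05,0.01,0],"turn":[0,0,0.88],"fingers":1},{"dp":[-0.05,0.02,0],"turn":[0,0,0.88],"fingers":1},{"dp":[-0.05,0.03,0],"turn":[0,0,0.88],"fingers":1}]}}

```text
clock: 10.77
eef_pos: [490.4, 95.6, 139.5]
tcp_rot: [-3.14, -0.002, 2.678]
contact_force: [0.0, -0.1, -0.8]
opening: 0.186
grasp_force: 101.6
```

>>> {"method": "play_rows", "body": {"rows": [{"dp":[-0.05,0.03,0],"turn":[0,0,0.88],"fingers":1},{"dp":[-0.05,0.03,0],"turn":[0,0,0.88],"fingers":1},{"dp":[-0.04,0.04,0],"turn":[0,0,0.88],"fingers":1},{"dp":[-0.04,0.04,0],"turn":[0,0,0.88],"fingers":1},{"dp":[-0.04,0.04,0],"turn":[0,0,0.88],"fingers":1}]}}

```text
clock: 11.18
eef_pos: [501.8, 96.1, 139.4]
tcp_rot: [-3.14, -0.001, 2.217]
contact_force: [-0.1, 0.9, -1.9]
opening: 0.187
grasp_force: 101.6
```

>>> {"method": "play_rows", "body": {"rows": [{"dp":[-0.03,0.05,0],"turn":[0,0,0.88],"fingers":1},{"dp":[-0.03,0.05,0],"turn":[0,0,0.88],"fingers":1},{"dp":[-0.02,0.05,0],"turn":[0,0,0.88],"fingers":1},{"dp":[-0.02,0.05,0],"turn":[0,0,0.88],"fingers":1},{"dp":[-0.01,0.05,0],"turn":[0,0,0.88],"fingers":1}]}}

```text
clock: 11.6
eef_pos: [512.8, 96.7, 139.4]
tcp_rot: [-3.139, 0.0, 1.756]
contact_force: [-0.7, 0.5, -1.4]
opening: 0.187
grasp_force: 101.6
```

>>> {"method": "play_rows", "body": {"rows": [{"dp":[-0.01,0.06,0],"turn":[0,0,0.88],"fingers":1},{"dp":[0,0.06,0],"turn":[0,0,0.88],"fingers":1},{"dp":[0,0,0],"turn":[0,0,0],"fingers":1},{"dp":[0,0,0],"turn":[0,0,0],"fingers":1}]}}

```text
clock: 11.93
eef_pos: [517.7, 97.1, 139.8]
tcp_rot: [-3.14, 0.0, 1.579]
contact_force: [0.2, -0.6, -1.1]
opening: 0.184
grasp_force: 101.6
```

>>> {"method": "play_rows", "body": {"rows": [{"dp":[0,-0.05,0.5],"turn":[0,0,0],"fingers":1},{"dp":[0,-0.02,0.4],"turn":[0,0,0],"fingers":1},{"dp":[0,0,0.25],"turn":[0,0,0],"fingers":1},{"dp":[0,0,0.24],"turn":[0,0,0],"fingers":1},{"dp":[-0.1,0,0],"turn":[0,0,0],"fingers":1}]}}

```text
clock: 12.35
eef_pos: [515.0, 93.7, 83.9]
tcp_rot: [-3.14, -0.0, 1.578]
contact_force: [0.1, -0.4, -2.0]
opening: 0.186
grasp_force: 101.5
```

>>> {"method": "play_rows", "body": {"rows": [{"dp":[-0.12,0,0],"turn":[0,0,0],"fingers":1},{"dp":[-0.12,0,0],"turn":[0,0,0],"fingers":1},{"dp":[-0.12,0,0],"turn":[0,0,0],"fingers":1},{"dp":[-0.12,0,0],"turn":[0,0,0],"fingers":1},{"dp":[-0.12,0,0],"turn":[0,0,0],"fingers":1}]}}

```text
clock: 12.77
eef_pos: [515.7, 68.6, 85.6]
tcp_rot: [3.141, -0.0, 1.577]
contact_force: [-0.8, 0.7, -3.0]
opening: 0.182
grasp_force: 101.5
```

>>> {"method": "play_rows", "body": {"rows": [{"dp":[-0.12,0,0],"turn":[0,0,0],"fingers":1},{"dp":[-0.12,0,0],"turn":[0,0,0],"fingers":1},{"dp":[0,0,0],"turn":[0,0,0],"fingers":1},{"dp":[0.05,0,0],"turn":[0,0,0],"fingers":1},{"dp":[0,0,-0.7],"turn":[0,0,0],"fingers":1}]}}

```text
clock: 13.18
eef_pos: [512.5, 61.4, 109.7]
tcp_rot: [-3.134, 0.001, 1.576]
contact_force: [-0.5, -0.5, -1.9]
opening: 0.19
grasp_force: 101.5
```

>>> {"method": "play_rows", "body": {"rows": [{"dp":[0,0,-0.8],"turn":[0,0,0],"fingers":1},{"dp":[0.9,0,-0.3],"turn":[0,0,0],"fingers":1},{"dp":[0.9,0,-0.3],"turn":[0,0,0],"fingers":1},{"dp":[0.9,0,0],"turn":[0,0,0],"fingers":1},{"dp":[0.9,0,0],"turn":[0,0,0],"fingers":1}]}}

```text
clock: 13.6
eef_pos: [515.2, 207.5, 170.6]
tcp_rot: [3.139, -0.001, 1.576]
contact_force: [-0.1, -1.1, -2.3]
opening: 0.193
grasp_force: 101.6
```

>>> {"method": "play_rows", "body": {"rows": [{"dp":[0.9,0,0],"turn":[0,0,0],"fingers":1},{"dp":[0.9,0,0],"turn":[0,0,0],"fingers":1},{"dp":[0.9,0,0],"turn":[0,0,0],"fingers":1},{"dp":[0,0,0],"turn":[0,0,0],"fingers":1},{"dp":[0,0,0],"turn":[0,0,0],"fingers":1}]}}

```text
clock: 14.02
eef_pos: [513.6, 315.7, 169.0]
tcp_rot: [3.142, 0.0, 1.58]
contact_force: [-0.9, -1.0, -1.8]
opening: 0.187
grasp_force: 101.6
```

```bash
python3 -c "
from h import *
shot('5')"
```

```text
{'clock': 14.017, 'qpos': [0.549, 0.384, 1.739, -0.0, 1.019, 0.54], 'eef_pos': [513.617, 315.69, 168.971], 'tcp_rot': [3.142, 0.0, 1.58], 'contact_force': [-0.874, -0.964, -1.815], 'opening': 0.187, 'grasp_force': 101.583}
```

View pics/c5.png

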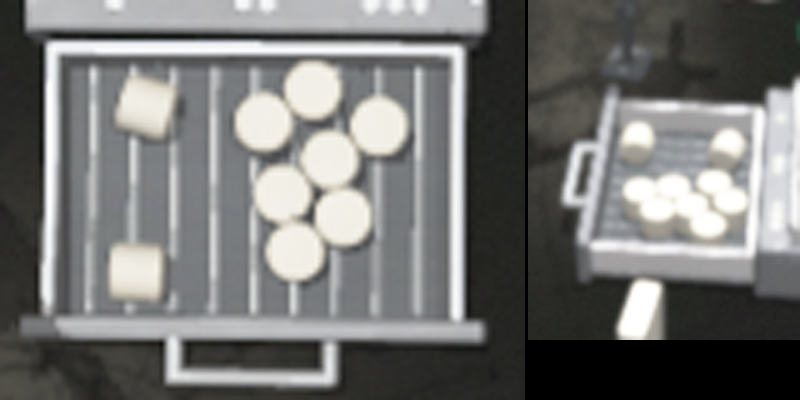

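```bash
python3 -c "
from h import *
bed('5',[(145,106,36),(137,271,36),(263,122),(313,90),(379,126),(329,159),(282,193),(343,216),(295,252)])"
```

```text
(145, 106) [46. 65.]
(137, 271) [-49.  69.]
(263, 122) [37. -3.]
(313, 90) [ 56. -32.]
(379, 126) [ 35. -70.]
(329, 159) [ 16. -41.]
(282, 193) [ -4. -14.]
(343, 216) [-17. -49.]
(295, 252) [-38. -22.]
```

```bash
python3 - <<'E'
from h import *
go((370,105,160),np.pi)
E
```

```text
n=17
([-0.3, -0.21, 0.01], [0, 0, np.float64(-0.88)])
([-0.28, -0.24, 0.01], [0, 0, np.float64(-0.88)])
([-0.26, -0.27, 0.01], [0, 0, np.float64(-0.88)])
([-0.24, -0.29, 0.01], [0, 0, np.float64(-0.88)])
([-0.21, -0.31, 0.01], [0, 0, np.float64(-0.88)])
([-0.18, -0.33, 0.01], [0, 0, np.float64(-0.88)])
([-0.15, -0.34, 0.01], [0, 0, np.float64(-0.88)])
([-0.12, -0.35, 0.01], [0, 0, np.float64(-0.88)])
([-0.08, -0.36, 0.01], [0, 0, np.float64(-0.88)])
([-0.05, -0.37, 0.01], [0, 0, np.float64(-0.88)])
([-0.02, -0.37, 0.01], [0, 0, np.float64(-0.88)])
([0.02, -0.37, 0.01], [0, 0, np.float64(-0.88)])
([0.05, -0.37, 0.01], [0, 0, np.float64(-0.88)])
([0.09, -0.36, 0.01], [0, 0, np.float64(-0.88)])
([0.12, -0.35, 0.01], [0, 0, np.float64(-0.88)])
([0.15, -0.34, 0.01], [0, 0, np.float64(-0.88)])
([0.18, -0.32, 0.01], [0, 0, np.float64(-0.88)])
```

>>> {"method": "play_rows", "body": {"rows": [{"dp":[-0.3,-0.21,0],"turn":[0,0,-0.88],"fingers":1},{"dp":[-0.28,-0.24,0],"turn":[0,0,-0.88],"fingers":1},{"dp":[-0.26,-0.27,0],"turn":[0,0,-0.88],"fingers":1},{"dp":[-0.24,-0.29,0],"turn":[0,0,-0.88],"fingers":1},{"dp":[-0.21,-0.31,0],"turn":[0,0,-0.88],"fingers":1}], "force": 120}}

```text
clock: 14.53
eef_pos: [471.2, 250.5, 169.2]
tcp_rot: [-3.141, 0.0, 2.04]
contact_force: [1.0, 1.2, -0.5]
opening: 0.178
grasp_force: 121.7
```

>>> {"method": "play_rows", "body": {"rows": [{"dp":[-0.18,-0.33,0],"turn":[0,0,-0.88],"fingers":1},{"dp":[-0.15,-0.34,0],"turn":[0,0,-0.88],"fingers":1},{"dp":[-0.12,-0.35,0],"turn":[0,0,-0.88],"fingers":1},{"dp":[-0.08,-0.36,0],"turn":[0,0,-0.88],"fingers":1},{"dp":[-0.05,-0.37,0],"turn":[0,0,-0.88],"fingers":1}]}}

```text
clock: 14.95
eef_pos: [429.1, 189.2, 169.3]
tcp_rot: [-3.141, 0.0, 2.501]
contact_force: [-0.9, 0.2, -1.6]
opening: 0.18
grasp_force: 121.7
```

>>> {"method": "play_rows", "body": {"rows": [{"dp":[-0.02,-0.37,0],"turn":[0,0,-0.88],"fingers":1},{"dp":[0.02,-0.37,0],"turn":[0,0,-0.88],"fingers":1},{"dp":[0.05,-0.37,0],"turn":[0,0,-0.88],"fingers":1},{"dp":[0.09,-0.36,0],"turn":[0,0,-0.88],"fingers":1},{"dp":[0.12,-0.35,0],"turn":[0,0,-0.88],"fingers":1}]}}

```text
clock: 15.37
eef_pos: [386.9, 128.2, 169.3]
tcp_rot: [-3.141, 0.0, 2.962]
contact_force: [0.4, -0.2, -1.4]
opening: 0.178
grasp_force: 121.7
```

>>> {"method": "play_rows", "body": {"rows": [{"dp":[0.15,-0.34,0],"turn":[0,0,-0.88],"fingers":1},{"dp":[0.18,-0.32,0],"turn":[0,0,-0.88],"fingers":1},{"dp":[0,0,0],"turn":[0,0,0],"fingers":1},{"dp":[0,0,0],"turn":[0,0,0],"fingers":1}]}}

```text
clock: 15.7
eef_pos: [370.8, 104.5, 169.5]
tcp_rot: [3.142, 0.0, 3.139]
contact_force: [0.6, 0.2, -1.7]
opening: 0.181
grasp_force: 121.7
```

>>> {"method": "play_rows", "body": {"rows": [{"dp":[0,0,0.6],"turn":[0,0,0],"fingers":1},{"dp":[0,0,0.6],"turn":[0,0,0],"fingers":1},{"dp":[0,0,0.6],"turn":[0,0,0],"fingers":1},{"dp":[0,0,0.46],"turn":[0,0,0],"fingers":1},{"dp":[0,0,0],"turn":[0,0,0],"fingers":1}]}}

```text
clock: 16.12
eef_pos: [369.6, 105.1, 76.4]
tcp_rot: [-3.14, -0.004, 3.14]
contact_force: [-1.5, -0.3, -1.9]
opening: 0.183
grasp_force: 121.7
```

```bash
python3 - <<'E'
from h import *
st(); snap('top','t6'); a=cv2.imread('pics/t5.png').astype(int)[172:240,285:370];b=cv2.imread('pics/t6.png').astype(int)[172:240,285:370]
d=abs(a-b).max(2); print(d.max(), np.argwhere(d>60)[:20].tolist(), (d>60).sum())
E
```

```text
{'clock': 16.117, 'qpos': [0.273, 0.233, 2.254, 0.0, 0.659, -1.297], 'eef_pos': [369.629, 105.085, 76.407], 'tcp_rot': [-3.14, -0.004, 3.14], 'contact_force': [-1.503, -0.297, -1.925], 'opening': 0.183, 'grasp_force': 121.683}
79 [[64, 0], [65, 0], [66, 1]] 3
```

>>> {"method": "play_rows", "body": {"rows": [{"dp":[-0.3,0,0],"turn":[0,0,0],"fingers":1},{"dp":[-0.3,0,0],"turn":[0,0,0],"fingers":1},{"dp":[-0.1,0,0],"turn":[0,0,0],"fingers":1},{"dp":[-0.15,0,0],"turn":[0,0,0],"fingers":1},{"dp":[-0.15,0,0],"turn":[0,0,0],"fingers":1}]}}

```text
clock: 16.58
eef_pos: [410.8, 105.9, 79.5]
tcp_rot: [3.141, -0.002, -3.141]
contact_force: [-6.7, 6.0, 3.7]
opening: 0.182
grasp_force: 122.4
```

>>> {"method": "play_rows", "body": {"rows": [{"dp":[-0.15,0,0],"turn":[0,0,0],"fingers":1},{"dp":[-0.15,0,0],"turn":[0,0,0],"fingers":1},{"dp":[-0.15,0,0],"turn":[0,0,0],"fingers":1},{"dp":[-0.15,0,0],"turn":[0,0,0],"fingers":1},{"dp":[-0.15,0,0],"turn":[0,0,0],"fingers":1}]}}

```text
clock: 17.0
eef_pos: [440.3, 105.9, 79.4]
tcp_rot: [3.141, -0.002, -3.141]
contact_force: [-5.6, 5.0, -0.2]
opening: 0.182
grasp_force: 122.1
```

```bash
python3 - <<'E'
from h import *
st(); g=snap('top','t7'); snap('side','s7')
b=cv2.imread('pics/s7.png'); a=cv2.imread('pics/t7.png')
B=cv2.resize(b[130:250,240:360],None,fx=3.3,fy=3.3,interpolation=2); A=cv2.resize(a[172:252,275:380],None,fx=3.8,fy=3.8,interpolation=2)
I=np.zeros((400,800,3),np.uint8);I[:B.shape[0],:B.shape[1]]=B;I[:A.shape[0],400:400+A.shape[1]]=A;cv2.imwrite('pics/c7.png',I)
E
```

```text
{'clock': 17.0, 'qpos': [0.232, 0.313, 2.117, 0.002, 0.714, -1.341], 'eef_pos': [440.313, 105.899, 79.363], 'tcp_rot': [3.141, -0.002, -3.141], 'contact_force': [-5.615, 4.984, -0.182], 'opening': 0.182, 'grasp_force': 122.141}
```

View pics/c7.png

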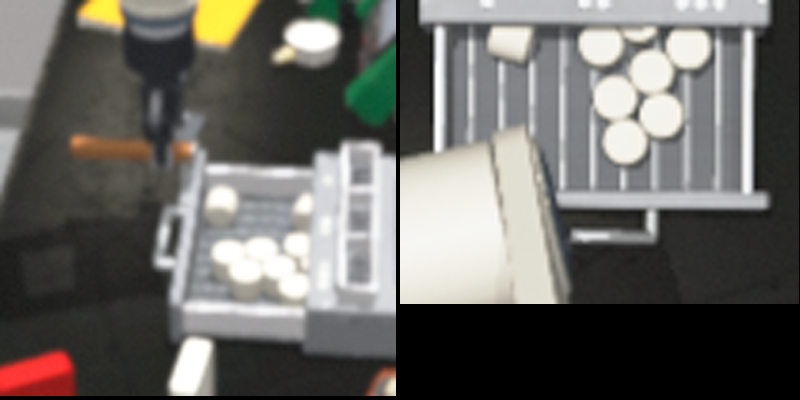

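>>> {"method": "play_rows", "body": {"rows": [{"dp":[-0.15,0,0],"turn":[0,0,0],"fingers":1},{"dp":[-0.15,0,0],"turn":[0,0,0],"fingers":1},{"dp":[-0.15,0,0],"turn":[0,0,0],"fingers":1},{"dp":[-0.15,0,0],"turn":[0,0,0],"fingers":1},{"dp":[-0.15,0,0],"turn":[0,0,0],"fingers":1}]}}

```text
clock: 17.52
eef_pos: [469.9, 105.8, 79.0]
tcp_rot: [3.141, -0.003, -3.141]
contact_force: [-6.8, 5.3, 1.8]
opening: 0.179
grasp_force: 122.1
```

>>> {"method": "play_rows", "body": {"rows": [{"dp":[-0.15,0,0],"turn":[0,0,0],"fingers":1},{"dp":[-0.15,0,0],"turn":[0,0,0],"fingers":1},{"dp":[-0.15,0,0],"turn":[0,0,0],"fingers":1},{"dp":[-0.15,0,0],"turn":[0,0,0],"fingers":1},{"dp":[-0.15,0,0],"turn":[0,0,0],"fingers":1}]}}

```text
clock: 17.93
eef_pos: [499.7, 105.9, 78.9]
tcp_rot: [3.141, -0.003, -3.141]
contact_force: [-7.0, 4.9, 0.4]
opening: 0.18
grasp_force: 121.9
```

>>> {"method": "play_rows", "body": {"rows": [{"dp":[-0.15,0,0],"turn":[0,0,0],"fingers":1},{"dp":[-0.15,0,0],"turn":[0,0,0],"fingers":1},{"dp":[-0.15,0,0],"turn":[0,0,0],"fingers":1},{"dp":[-0.15,0,0],"turn":[0,0,0],"fingers":1},{"dp":[-0.15,0,0],"turn":[0,0,0],"fingers":1}]}}

```text
clock: 18.35
eef_pos: [529.5, 105.8, 78.7]
tcp_rot: [3.141, -0.004, -3.141]
contact_force: [-6.6, 4.8, -0.6]
opening: 0.182
grasp_force: 121.8
```

>>> {"method": "play_rows", "body": {"rows": [{"dp":[-0.12,0,0],"turn":[0,0,0],"fingers":1},{"dp":[-0.12,0,0],"turn":[0,0,0],"fingers":1},{"dp":[-0.12,0,0],"turn":[0,0,0],"fingers":1},{"dp":[-0.1,0,0],"turn":[0,0,0],"fingers":1},{"dp":[-0.05,0,0],"turn":[0,0,0],"fingers":1}]}}

```text
clock: 18.77
eef_pos: [550.4, 105.8, 78.8]
tcp_rot: [3.142, -0.003, -3.141]
contact_force: [-6.1, 3.6, -1.9]
opening: 0.175
grasp_force: 121.7
```

>>> {"method": "play_rows", "body": {"rows": [{"dp":[-0.08,0,0],"turn":[0,0,0],"fingers":1},{"dp":[-0.08,0,0],"turn":[0,0,0],"fingers":1},{"dp":[-0.08,0,0],"turn":[0,0,0],"fingers":1},{"dp":[-0.05,0,0],"turn":[0,0,0],"fingers":1}]}}

```text
clock: 19.1
eef_pos: [561.8, 105.8, 78.7]
tcp_rot: [-3.142, -0.003, -3.141]
contact_force: [-5.6, 3.4, -2.6]
opening: 0.183
grasp_force: 121.6
```

>>> {"method": "play_rows", "body": {"rows": [{"dp":[-0.04,0,0],"turn":[0,0,0],"fingers":1},{"dp":[-0.04,0,0],"turn":[0,0,0],"fingers":1}]}}

```text
clock: 19.27
eef_pos: [564.7, 105.8, 78.7]
tcp_rot: [3.142, -0.003, -3.141]
contact_force: [-8.9, 4.0, 1.8]
opening: 0.181
grasp_force: 122.2
```

>>> {"method": "play_rows", "body": {"rows": [{"dp":[-0.03,0,0],"turn":[0,0,0],"fingers":1},{"dp":[0,0,0],"turn":[0,0,0],"fingers":1}]}}

```text
clock: 19.43
eef_pos: [564.8, 105.8, 78.5]
tcp_rot: [-3.142, -0.006, -3.141]
contact_force: [-9.1, 4.5, 0.8]
opening: 0.181
grasp_force: 122.0
```

>>> {"method": "play_rows", "body": {"rows": [{"dp":[-0.05,0,0],"turn":[0,0,0],"fingers":1},{"dp":[-0.03,0,0],"turn":[0,0,0],"fingers":1},{"dp":[0,0,0],"turn":[0,0,0],"fingers":1}]}}

```text
clock: 19.68
eef_pos: [565.2, 105.8, 77.9]
tcp_rot: [-3.141, -0.011, -3.141]
contact_force: [-16.6, 5.7, 4.6]
opening: 0.18
grasp_force: 122.5
```

```bash
python3 - <<'E'
from h import *
st(); snap('side','s8'); a=cv2.imread('pics/s8.png'); cv2.imwrite('pics/c8.png',cv2.resize(a[130:250,240:360],None,fx=4.5,fy=4.5,interpolation=2))
E
```

```text
{'clock': 19.683, 'qpos': [0.181, 0.47, 1.851, 0.002, 0.831, -1.392], 'eef_pos': [565.229, 105.792, 77.936], 'tcp_rot': [-3.141, -0.011, -3.141], 'contact_force': [-16.647, 5.694, 4.625], 'opening': 0.18, 'grasp_force': 122.498}
```

View pics/c8.png

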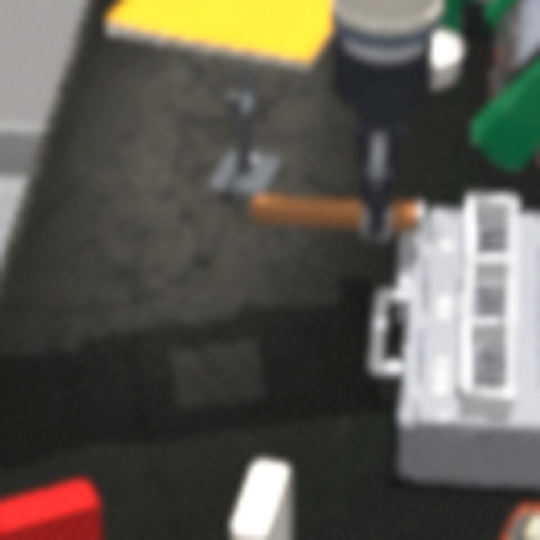

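>>> {"method": "play_rows", "body": {"rows": [{"dp":[0.15,0,0],"turn":[0,0,0],"fingers":1},{"dp":[0.5,0,0],"turn":[0,0,0],"fingers":1},{"dp":[0.5,0,-0.5],"turn":[0,0,0],"fingers":1},{"dp":[0,0,-0.9],"turn":[0,0,0],"fingers":1},{"dp":[0,0,-0.8],"turn":[0,0,0],"fingers":1}]}}

```text
clock: 20.15
eef_pos: [523.3, 105.2, 167.9]
tcp_rot: [-3.141, -0.001, -3.14]
contact_force: [1.2, 0.3, -1.0]
opening: 0.176
grasp_force: 121.7
```

```bash
python3 - <<'E'
from h import *
st(); go((503.5,270.7,150),2.911)
E
```

```text
{'clock': 20.15, 'qpos': [0.196, 0.286, 1.887, -0.001, 0.97, -1.376], 'eef_pos': [523.325, 105.207, 167.922], 'tcp_rot': [-3.141, -0.001, -3.14], 'contact_force': [1.2, 0.336, -0.952], 'opening': 0.176, 'grasp_force': 121.703}
n=5
([0.1, 0.83, 0.09], [0, 0, np.float64(0.44)])
([0.14, 0.82, 0.09], [0, 0, np.float64(0.44)])
([0.17, 0.82, 0.09], [0, 0, np.float64(0.44)])
([0.21, 0.81, 0.09], [0, 0, np.float64(0.44)])
([0.25, 0.8, 0.09], [0, 0, np.float64(0.44)])
```

>>> {"method": "play_rows", "body": {"rows": [{"dp":[0.1,0.83,0.05],"turn":[0,0,0.44],"fingers":1},{"dp":[0.14,0.82,0.05],"turn":[0,0,0.44],"fingers":1},{"dp":[0.17,0.82,0.05],"turn":[0,0,0.44],"fingers":1},{"dp":[0.21,0.81,0.05],"turn":[0,0,0.44],"fingers":1},{"dp":[0.25,0.8,0.05],"turn":[0,0,0.44],"fingers":1}]}}

```text
clock: 20.57
eef_pos: [505.2, 273.1, 157.7]
tcp_rot: [3.141, 0.002, 2.91]
contact_force: [0.3, 0.3, -1.6]
opening: 0.179
grasp_force: 121.8
```

>>> {"method": "play_rows", "body": {"rows": [{"dp":[0,0,0],"turn":[0,0,0],"fingers":1},{"dp":[0,0,0],"turn":[0,0,0],"fingers":1}]}}

```text
clock: 20.73
eef_pos: [504.9, 273.1, 157.3]
tcp_rot: [3.141, 0.001, 2.916]
contact_force: [0.9, -1.3, -1.3]
opening: 0.18
grasp_force: 121.7
```

```bash
python3 - <<'E'
from h import *
st(); snap('side','s9');snap('wrist','w9'); a=cv2.imread('pics/s9.png'); w=cv2.imread('pics/w9.png')
I=np.zeros((400,800,3),np.uint8); A=cv2.resize(a[100:200,260:340],None,fx=4,fy=4,interpolation=2); I[:400,:320]=A; I[:300,320:]=cv2.resize(w,(480,300)); cv2.imwrite('pics/c9.png',I)
path([(503.5,270.7,100,38),(503.5,270.7,73,10)],2.911)
E
```

```text
{'clock': 20.733, 'qpos': [0.494, 0.356, 1.813, -0.001, 0.972, -0.851], 'eef_pos': [504.912, 273.148, 157.283], 'tcp_rot': [3.141, 0.001, 2.916], 'contact_force': [0.859, -1.251, -1.344], 'opening': 0.18, 'grasp_force': 121.707}
2 x [0.02, -0.01, 0.71]
3 x [-0.0, -0.0, 0.23]
end [503.2 270.8  72.7]
```

View pics/c9.png

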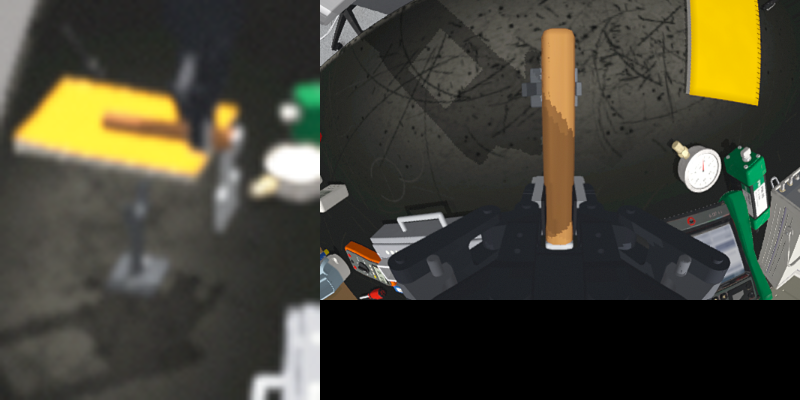

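>>> {"method": "play_rows", "body": {"rows": [{"dp":[0.02,-0.01,0.71],"turn":[0,0,0.05],"fingers":1},{"dp":[0.02,-0.01,0.71],"turn":[0,0,0],"fingers":1},{"dp":[0,0,0.23],"turn":[0,0,0],"fingers":1},{"dp":[0,0,0.23],"turn":[0,0,0],"fingers":1},{"dp":[0,0,0.15],"turn":[0,0,0],"fingers":1}]}}

```text
clock: 21.25
eef_pos: [503.3, 270.5, 75.3]
tcp_rot: [-3.141, -0.0, 2.907]
contact_force: [1.7, 0.4, -1.2]
opening: 0.183
grasp_force: 121.7
```

>>> {"method": "play_rows", "body": {"rows": [{"dp":[0,0,0.05],"turn":[0,0,0],"fingers":1},{"dp":[0,0,0],"turn":[0,0,0],"fingers":1}]}}

```text
clock: 21.42
eef_pos: [503.5, 271.2, 74.1]
tcp_rot: [3.141, 0.0, 2.907]
contact_force: [0.5, -0.2, -2.3]
opening: 0.177
grasp_force: 121.7
```

>>> {"method": "play_rows", "body": {"rows": [{"dp":[0,0,0.04],"turn":[0,0,0],"fingers":1},{"dp":[0,0,0],"turn":[0,0,0],"fingers":1}]}}

```text
clock: 21.58
eef_pos: [503.9, 271.6, 73.2]
tcp_rot: [3.14, 0.002, 2.908]
contact_force: [0.9, -1.6, -0.6]
opening: 0.18
grasp_force: 122.0
```

>>> {"method": "play_rows", "body": {"rows": [{"dp":[0,0,0.04],"turn":[0,0,0],"fingers":1},{"dp":[0,0,0],"turn":[0,0,0],"fingers":1}]}}

```text
clock: 21.75
eef_pos: [504.1, 271.7, 73.0]
tcp_rot: [3.14, 0.002, 2.908]
contact_force: [-2.8, -4.3, 19.7]
opening: 0.175
grasp_force: 124.6
```

>>> {"method": "play_rows", "body": {"rows": [{"dp":[0,0,-0.04],"turn":[0,0,0],"fingers":1},{"dp":[0,0,0],"turn":[0,0,0],"fingers":0.75},{"dp":[0,0,0],"turn":[0,0,0],"fingers":0.6},{"dp":[0,0,0],"turn":[0,0,0],"fingers":0.4},{"dp":[0,0,0],"turn":[0,0,0],"fingers":0.2}]}}

```text
clock: 22.17
eef_pos: [502.9, 271.3, 72.0]
tcp_rot: [-3.142, -0.0, 2.908]
contact_force: [0.4, 0.4, 0.1]
opening: 0.67
grasp_force: 0.0
```

>>> {"method": "play_rows", "body": {"rows": [{"dp":[0,0,-0.3],"turn":[0,0,0],"fingers":0},{"dp":[0,0,-0.7],"turn":[0,0,0],"fingers":0},{"dp":[0,0,-0.9],"turn":[0,0,0],"fingers":0},{"dp":[0,0,-0.9],"turn":[0,0,0],"fingers":0},{"dp":[0,0,-0.4],"turn":[0,0,0],"fingers":0}]}}

```text
clock: 22.58
eef_pos: [504.6, 272.2, 205.4]
tcp_rot: [3.138, 0.004, 2.908]
contact_force: [1.2, 0.0, -0.1]
opening: 1.0
grasp_force: 0.0
```

```bash
python3 - <<'E'
from h import *
st(); snap('wrist','w10'); a=cv2.imread('pics/w1.png'); w=cv2.imread('pics/w10.png')
g=load('w10'); 
hsv=cv2.cvtColor(w,cv2.COLOR_BGR2HSV); m=cv2.inRange(hsv,(5,100,90),(20,255,255)); n,l,s,c=cv2.connectedComponentsWithStats(m)
for i in np.argsort(-s[1:,4])[:3]+1: print(s[i],c[i])
g1=load('w1'); hsv=cv2.cvtColor(a,cv2.COLOR_BGR2HSV); m=cv2.inRange(hsv,(5,100,90),(20,255,255)); n,l,s,c=cv2.connectedComponentsWithStats(m)
for i in np.argsort(-s[1:,4])[:3]+1: print(s[i],c[i])
# loggers in wide view & logger geometry from top0 (z=84 corners)
t=load('top0')
E
```

```text
{'clock': 22.583, 'qpos': [0.492, 0.297, 1.776, 0.0, 1.063, -0.845], 'eef_pos': [504.633, 272.178, 205.365], 'tcp_rot': [3.138, 0.004, 2.908], 'contact_force': [1.244, 0.032, -0.081], 'opening': 1.0, 'grasp_force': 0.0}
[ 306   73   22  154 3247] [316.19371728 148.73760394]
[   0  354   50   46 1391] [ 19.80301941 382.55499641]
[ 48 310  40  23 439] [ 67.71298405 320.56719818]
[ 317   81   23  156 3325] [327.78195489 157.59819549]
[   0  357   50   43 1197] [ 18.50793651 384.1679198 ]
[ 52 316  34  20 360] [ 68.52777778 324.90833333]
```

```bash
python3 - <<'E'
from h import *
a=load('w1');b=load('w10')
print(at(a,327.8,157.6,94,1),at(b,316.2,148.7,94,1))
# loggers: use top0 mask of white tops
t=load('top0')
for cs in [((486,382),(587,393),(583,432),(482,420)),((626,448),(727,431),(732,467),(630,488))]:
    q=np.array([at(t,385+(x-420+.5)/4-.5,195+(y-330+.5)/4-.5,84) for x,y in cs]); c=q.mean(0)
    e=(q[1]-q[0]+q[2]-q[3]); print(c,np.arctan2(e[1],e[0]),np.linalg.norm(e)/2,np.linalg.norm(q[0]-q[3]))
# pose from current top after hover; socket x: wall outer front/back lines at z=82
print('sock front wall y=216,back y=165 comp:',[at(t,275+200/4-.5,112+y/4-.5,82) for y in (162,168,210,217)])
go((500,-212,230),np.pi/2)
E
```

```text
[466.8 277.6] [467.8 280.1]
[ 502.3  -214.15] -1.677634343113719 69.39567709879341 26.36000758725237
[ 467.55 -312.1 ] -1.3784007252789738 70.60269116683867 27.297069439776852
sock front wall y=216,back y=165 comp: [array([673.7,  30.9]), array([669.5,  30.9]), array([639.8,  30.7]), array([634.9,  30.6])]
n=14
([-0.19, -0.84, -0.04], [0, 0, np.float64(0.91)])
([-0.27, -0.82, -0.04], [0, 0, np.float64(0.91)])
([-0.35, -0.79, -0.04], [0, 0, np.float64(0.91)])
([-0.42, -0.76, -0.04], [0, 0, np.float64(0.91)])
([-0.49, -0.71, -0.04], [0, 0, np.float64(0.91)])
([-0.56, -0.66, -0.04], [0, 0, np.float64(0.91)])
([-0.62, -0.61, -0.04], [0, 0, np.float64(0.91)])
([-0.67, -0.54, -0.04], [0, 0, np.float64(0.91)])
([-0.72, -0.48, -0.04], [0, 0, np.float64(0.91)])
([-0.76, -0.41, -0.04], [0, 0, np.float64(0.91)])
([-0.8, -0.33, -0.04], [0, 0, np.float64(0.91)])
([-0.83, -0.25, -0.04], [0, 0, np.float64(0.91)])
([-0.85, -0.17, -0.04], [0, 0, np.float64(0.91)])
([-0.86, -0.09, -0.04], [0, 0, np.float64(0.91)])
```

>>> {"method": "play_rows", "body": {"rows": [{"dp":[-0.19,-0.84,-0.04],"turn":[0,0,0.91],"fingers":0},{"dp":[-0.27,-0.82,-0.04],"turn":[0,0,0.91],"fingers":0},{"dp":[-0.35,-0.79,-0.04],"turn":[0,0,0.91],"fingers":0},{"dp":[-0.42,-0.76,-0.04],"turn":[0,0,0.91],"fingers":0},{"dp":[-0.49,-0.71,-0.04],"turn":[0,0,0.91],"fingers":0}], "force": 50}}

```text
clock: 23.05
eef_pos: [500.6, 97.1, 208.7]
tcp_rot: [3.141, 0.0, 2.427]
contact_force: [0.6, 0.5, 0.3]
opening: 1.003
grasp_force: 0.0
```

>>> {"method": "play_rows", "body": {"rows": [{"dp":[-0.56,-0.66,-0.04],"turn":[0,0,0.91],"fingers":0},{"dp":[-0.62,-0.61,-0.04],"turn":[0,0,0.91],"fingers":0},{"dp":[-0.67,-0.54,-0.04],"turn":[0,0,0.91],"fingers":0},{"dp":[-0.72,-0.48,-0.04],"turn":[0,0,0.91],"fingers":0},{"dp":[-0.76,-0.41,-0.04],"turn":[0,0,0.91],"fingers":0}]}}

```text
clock: 23.47
eef_pos: [498.7, -76.1, 216.7]
tcp_rot: [3.141, 0.0, 1.95]
contact_force: [0.6, -0.1, 0.1]
opening: 0.999
grasp_force: 0.0
```

>>> {"method": "play_rows", "body": {"rows": [{"dp":[-0.8,-0.33,-0.04],"turn":[0,0,0.91],"fingers":0},{"dp":[-0.83,-0.25,-0.04],"turn":[0,0,0.91],"fingers":0},{"dp":[-0.85,-0.17,-0.04],"turn":[0,0,0.91],"fingers":0},{"dp":[-0.86,-0.09,-0.04],"turn":[0,0,0.91],"fingers":0},{"dp":[0,0,0],"turn":[0,0,0],"fingers":0}]}}

```text
clock: 23.88
eef_pos: [498.5, -218.2, 223.4]
tcp_rot: [3.14, 0.003, 1.565]
contact_force: [-0.1, 0.6, 0.7]
opening: 1.001
grasp_force: 0.0
```

```bash
python3 - <<'E'
from h import *
st(); g=snap('wrist','w11')
for p in [(502.3,-214,84),(467.5,-312,84),(604,155,60),(634,66,82)]: print(np.round(proj(g,p,True)))
E
```

```text
{'clock': 23.883, 'qpos': [-0.414, 0.235, 1.817, -0.002, 1.088, -0.407], 'eef_pos': [498.495, -218.189, 223.433], 'tcp_rot': [3.14, 0.003, 1.565], 'contact_force': [-0.126, 0.643, 0.67], 'opening': 1.001, 'grasp_force': 0.0}
[322. 182.]
[289. 274.]
[ 406. -124.]
[446. -76.]
```

View pics/w11.png

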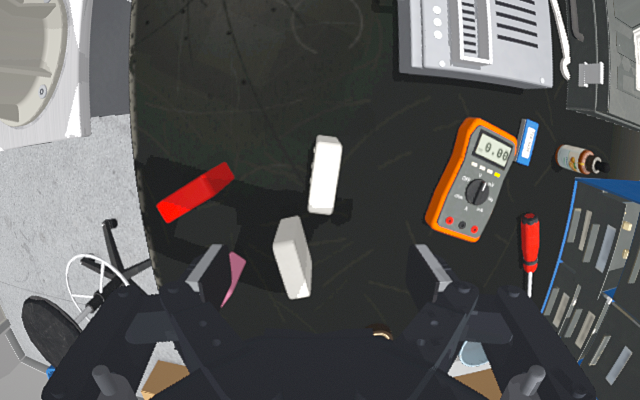

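```bash
cat > lg.py <<'E'
from h import *
def logger(f,box,thr,fish=True,z=84):
    g=load(f); im=g['pixels'].astype(int); u0,v0,u1,v1=box; c=im[v0:v1,u0:u1].min(2)
    m=(c>thr).astype(np.uint8); n,l,s,_=cv2.connectedComponentsWithStats(m); i=1+np.argmax(s[1:,4])
    cnt=np.argwhere(l==i)
    pts=np.array([at(g,u+u0,v+v0,z,fish) for v,u in cnt],np.float32)
    (cx,cy),(w,h),a=cv2.minAreaRect(pts); 
    if w<h: a+=90; w,h=h,w
    print(f,thr,'rect',np.round((cx,cy,w,h,a),1),'mean',pts.mean(0).round(1),len(pts))
E
python3 - <<'E'
from lg import *
g=load('w11'); im=g['pixels']
print(im[180,300:350].min(1).tolist()); print(im[262,265:318].min(1).tolist())
for t in (150,190,215,230): logger('w11',(300,125,355,222),t); logger('w11',(265,210,320,305),t)
E
```

```text
[44, 44, 44, 45, 46, 38, 34, 30, 24, 64, 155, 193, 235, 255, 255, 255, 255, 255, 255, 255, 255, 255, 255, 255, 255, 255, 255, 255, 255, 255, 255, 255, 255, 255, 255, 255, 251, 156, 62, 37, 41, 44, 48, 44, 44, 45, 43, 44, 44, 45]
[32, 31, 32, 32, 30, 31, 31, 31, 32, 28, 28, 80, 171, 213, 219, 218, 218, 218, 218, 219, 220, 220, 220, 220, 220, 219, 219, 219, 220, 220, 221, 222, 223, 213, 189, 159, 151, 153, 153, 152, 156, 162, 169, 168, 171, 168, 137, 55, 39, 45, 48, 46, 47]
w11 150 rect [ 504.7 -208.3   73.7   25.3   81.9] mean [ 505.  -207.8] 1963
w11 150 rect [ 473.2 -296.4   92.1   34.8  103.1] mean [ 472.7 -294.5] 2208
w11 190 rect [ 504.8 -210.5   68.    24.    81.9] mean [ 505.  -209.6] 1775
w11 190 rect [ 470.4 -309.3   67.3   22.9  103. ] mean [ 470.  -308.2] 1168
w11 215 rect [ 504.9 -210.2   65.9   23.2   81.9] mean [ 505.1 -209. ] 1662
w11 215 rect [ 470.6 -311.1   63.6   22.   104.5] mean [ 470.5 -309.8] 979
w11 230 rect [ 505.1 -209.    62.5   22.7   81.9] mean [ 505.2 -208.1] 1556
w11 230 rect [ 483.3 -333.7   20.7   10.8   65.7] mean [ 481.9 -333.9] 107
```

```bash
python3 - <<'E'
from h import *
go((503.8,-211.8,100),1.436); 
E
```

```text
n=4
([0.02, 0.03, 0.77], [0, 0, np.float64(0.32)])
([0.03, 0.03, 0.77], [0, 0, np.float64(0.32)])
([0.03, 0.03, 0.77], [0, 0, np.float64(0.32)])
([0.03, 0.03, 0.77], [0, 0, np.float64(0.32)])
```

>>> {"method": "play_rows", "body": {"rows": [{"dp":[0.02,0.03,0.77],"turn":[0,0,0.32],"fingers":0},{"dp":[0.03,0.03,0.77],"turn":[0,0,0.32],"fingers":0},{"dp":[0.03,0.03,0.77],"turn":[0,0,0.32],"fingers":0},{"dp":[0.03,0.03,0.77],"turn":[0,0,0.32],"fingers":0},{"dp":[0,0,0],"turn":[0,0,0],"fingers":0}]}}

```text
clock: 24.35
eef_pos: [499.9, -206.3, 94.5]
tcp_rot: [-3.133, -0.003, 1.44]
contact_force: [-2.3, 0.5, -0.1]
opening: 1.001
grasp_force: 0.0
```

>>> {"method": "play_rows", "body": {"rows": [{"dp":[0,0,0],"turn":[0,0,0],"fingers":0},{"dp":[0,0,0],"turn":[0,0,0],"fingers":0}]}}

```text
clock: 24.52
eef_pos: [504.1, -208.7, 100.8]
tcp_rot: [3.141, 0.0, 1.442]
contact_force: [0.8, 0.3, 0.9]
opening: 1.004
grasp_force: 0.0
```

```bash
python3 - <<'E'
from h import *
go((503.8,-211.8,45),1.436); 
E
```

```text
n=2
([-0.04, 0.0, 0.7], [0, 0, np.float64(0.03)])
([-0.04, 0.0, 0.7], [0, 0, np.float64(0.03)])
```

>>> {"method": "play_rows", "body": {"rows": [{"dp":[-0.04,0,0.4],"turn":[0,0,0.05],"fingers":0},{"dp":[-0.04,0,0.4],"turn":[0,0,0],"fingers":0},{"dp":[0,0,0.35],"turn":[0,0,0],"fingers":0},{"dp":[0,0,0.25],"turn":[0,0,0],"fingers":0},{"dp":[0,0,0],"turn":[0,0,0],"fingers":0}]}}

```text
clock: 24.93
eef_pos: [503.0, -211.9, 43.4]
tcp_rot: [-3.142, -0.0, 1.435]
contact_force: [-0.5, -0.5, -0.4]
opening: 1.001
grasp_force: 0.0
```

>>> {"method": "play_rows", "body": {"rows": [{"dp":[0,0,0],"turn":[0,0,0],"fingers":0.4},{"dp":[0,0,0],"turn":[0,0,0],"fingers":0.6},{"dp":[0,0,0],"turn":[0,0,0],"fingers":0.75},{"dp":[0,0,0],"turn":[0,0,0],"fingers":1},{"dp":[0,0,0],"turn":[0,0,0],"fingers":1}]}}

```text
clock: 25.35
eef_pos: [503.3, -212.2, 43.9]
tcp_rot: [3.141, 0.0, 1.434]
contact_force: [2.0, -1.0, 0.9]
opening: 0.301
grasp_force: 0.9
```

>>> {"method": "play_rows", "body": {"rows": [{"dp":[0,0,0],"turn":[0,0,0],"fingers":1},{"dp":[0,0,0],"turn":[0,0,0],"fingers":1},{"dp":[0,0,0],"turn":[0,0,0],"fingers":1},{"dp":[0,0,0],"turn":[0,0,0],"fingers":1}]}}

```text
clock: 25.68
eef_pos: [503.3, -212.2, 43.8]
tcp_rot: [3.141, 0.0, 1.434]
contact_force: [-0.4, -0.2, 7.2]
opening: 0.275
grasp_force: 54.7
```

```bash
python3 - <<'E'
from h import *
go((640,-70,190),np.pi/2,cur=((503.3,-212.2,160),1.434),step=35)
E
```

```text
n=6
([0.66, 0.48, -0.12], [0, 0, np.float64(-0.22)])
([0.65, 0.5, -0.12], [0, 0, np.float64(-0.22)])
([0.64, 0.51, -0.12], [0, 0, np.float64(-0.22)])
([0.63, 0.53, -0.12], [0, 0, np.float64(-0.22)])
([0.62, 0.54, -0.12], [0, 0, np.float64(-0.22)])
([0.61, 0.56, -0.12], [0, 0, np.float64(-0.22)])
```

>>> {"method": "play_rows", "body": {"rows": [{"dp":[0,0,-0.2],"turn":[0,0,0],"fingers":1},{"dp":[0,0,-0.6],"turn":[0,0,0],"fingers":1},{"dp":[0,0,-0.8],"turn":[0,0,0],"fingers":1},{"dp":[0,0,-0.8],"turn":[0,0,0],"fingers":1},{"dp":[0,0,-0.5],"turn":[0,0,0],"fingers":1}]}}

```text
clock: 26.1
eef_pos: [503.6, -212.3, 162.4]
tcp_rot: [3.139, 0.001, 1.434]
contact_force: [1.0, -0.2, -0.6]
opening: 0.278
grasp_force: 53.6
```

>>> {"method": "play_rows", "body": {"rows": [{"dp":[0.66,0.48,-0.12],"turn":[0,0,-0.22],"fingers":1},{"dp":[0.65,0.5,-0.12],"turn":[0,0,-0.22],"fingers":1},{"dp":[0.64,0.51,-0.12],"turn":[0,0,-0.22],"fingers":1},{"dp":[0.63,0.53,-0.12],"turn":[0,0,-0.22],"fingers":1},{"dp":[0.62,0.54,-0.12],"turn":[0,0,-0.22],"fingers":1}]}}

```text
clock: 26.52
eef_pos: [617.1, -92.5, 183.9]
tcp_rot: [-3.141, 0.0, 1.55]
contact_force: [0.6, -0.4, -1.6]
opening: 0.271
grasp_force: 53.7
```

>>> {"method": "play_rows", "body": {"rows": [{"dp":[0.61,0.56,-0.12],"turn":[0,0,-0.22],"fingers":1},{"dp":[0,0,0],"turn":[0,0,0],"fingers":1},{"dp":[0,0,0],"turn":[0,0,0],"fingers":1},{"dp":[0,0,0],"turn":[0,0,0],"fingers":1},{"dp":[0,0,0],"turn":[0,0,0],"fingers":1}]}}

```text
clock: 26.93
eef_pos: [638.3, -70.5, 187.8]
tcp_rot: [-3.14, 0.0, 1.572]
contact_force: [0.3, -0.7, -1.5]
opening: 0.27
grasp_force: 53.5
```

```bash
python3 - <<'E'
from h import *
st(); g=snap('wrist','w12'); im=g['pixels'].astype(int).min(2)
# rectified view: plane z=82, 1 mm grid, x 600..700, y -100..160
xs=np.arange(615,695);ys=np.arange(-110,165)
U=np.array([[proj(g,(x,y,82),True) for y in ys] for x in xs],np.float32)
rec=cv2.remap(g['pixels'],U[...,0],U[...,1],1); 
cv2.imwrite('pics/rec12.png',cv2.cvtColor(rec,cv2.COLOR_RGB2BGR))
p=rec.min(2).astype(int)
print('x profile (y=106)',list(zip(xs,p[:,int(106+110)-5:int(106+110)+5].mean(1).astype(int))))
print('y profile at inner', [(int(y),int(v)) for y,v in zip(ys,p[25:50].mean(0))if v>170])
E
```

```text
{'clock': 26.933, 'qpos': [-0.112, 0.421, 1.634, -0.0, 1.088, -0.113], 'eef_pos': [638.281, -70.543, 187.76], 'tcp_rot': [-3.14, 0.0, 1.572], 'contact_force': [0.314, -0.7, -1.515], 'opening': 0.27, 'grasp_force': 53.514}
x profile (y=106) [(np.int64(615), np.int64(0)), (np.int64(616), np.int64(0)), (np.int64(617), np.int64(0)), (np.int64(618), np.int64(0)), (np.int64(619), np.int64(0)), (np.int64(620), np.int64(0)), (np.int64(621), np.int64(0)), (np.int64(622), np.int64(0)), (np.int64(623), np.int64(0)), (np.int64(624), np.int64(0)), (np.int64(625), np.int64(0)), (np.int64(626), np.int64(0)), (np.int64(627), np.int64(0)), (np.int64(628), np.int64(0)), (np.int64(629), np.int64(0)), (np.int64(630), np.int64(0)), (np.int64(631), np.int64(0)), (np.int64(632), np.int64(0)), (np.int64(633), np.int64(0)), (np.int64(634), np.int64(0)), (np.int64(635), np.int64(0)), (np.int64(636), np.int64(0)), (np.int64(637), np.int64(0)), (np.int64(638), np.int64(0)), (np.int64(639), np.int64(0)), (np.int64(640), np.int64(0)), (np.int64(641), np.int64(0)), (np.int64(642), np.int64(0)), (np.int64(643), np.
[... 2311 characters left out ...]
07), (-19, 189), (-18, 204), (-17, 204), (-16, 204), (-15, 205), (-14, 186), (-12, 199), (-11, 252), (-10, 254), (-9, 254), (-8, 216), (-7, 197), (-6, 202), (-5, 203), (-4, 203), (-3, 202), (-2, 203), (-1, 203), (0, 206), (5, 189), (6, 203), (7, 202), (8, 203), (9, 181), (14, 204), (15, 203), (16, 202), (17, 198), (22, 197), (23, 203), (24, 203), (25, 196), (30, 196), (31, 203), (32, 202), (33, 203), (38, 181), (39, 203), (40, 201), (41, 203), (42, 178), (47, 203), (48, 201), (49, 202), (50, 189), (55, 194), (56, 200), (57, 199), (58, 200), (68, 194), (69, 253), (70, 253), (71, 253), (72, 239), (73, 199), (79, 197), (80, 204), (81, 206), (82, 206), (87, 192), (88, 210), (89, 209), (90, 186)]
```

```bash
python3 - <<'E'
from h import *
g=load('w12')
def prof(pts): 
    U=np.array([proj(g,p,True) for p in pts],np.float32)[None]; return cv2.remap(g['pixels'],U[...,0],U[...,1],1)[0].min(1).astype(int)
for y in (-60,0,30,60,80):
    xs=np.arange(620,690); print('y',y,[(int(x),int(v)) for x,v in zip(xs,prof([(x,y,82) for x in xs])) if v>225])
ys=np.arange(-60,-15)
for x in (630,638,646): print('held',x,list(zip(ys.tolist(),prof([(x,y,228) for y in ys]).tolist())))
E
```

```text
y -60 [(672, 255), (673, 255), (674, 255), (675, 241)]
y 0 [(638, 247), (639, 255), (640, 253), (641, 232), (672, 255), (673, 255), (674, 255), (675, 240)]
y 30 [(638, 243), (639, 255), (640, 255), (641, 240), (672, 250), (673, 255), (674, 255), (675, 232)]
y 60 [(638, 240), (639, 255), (640, 255), (672, 240), (673, 255), (674, 255), (675, 247)]
y 80 [(638, 240), (639, 255), (640, 255), (672, 253), (673, 255), (674, 255), (675, 254)]
held 630 [(-60, 203), (-59, 201), (-58, 202), (-57, 200), (-56, 200), (-55, 199), (-54, 199), (-53, 198), (-52, 198), (-51, 198), (-50, 197), (-49, 222), (-48, 255), (-47, 255), (-46, 255), (-45, 255), (-44, 255), (-43, 255), (-42, 255), (-41, 255), (-40, 255), (-39, 255), (-38, 254), (-37, 247), (-36, 235), (-35, 222), (-34, 192), (-33, 169), (-32, 171), (-31, 169), (-30, 166), (-29, 162), (-28, 161), (-27, 158), (-26, 158), (-25, 157), (-24, 159), (-23, 158), (-22, 182), (-21, 188), (-20, 200), (-19, 200), (-18, 201), (-17, 203), (-16, 202)]
held 638 [(-60, 199), (-59, 200), (-58, 201), (-57, 198), (-56, 200), (-55, 199), (-54, 198), (-53, 197), (-52, 
[... 285 characters left out ...]
8, 171), (-27, 173), (-26, 172), (-25, 170), (-24, 172), (-23, 173), (-22, 171), (-21, 170), (-20, 164), (-19, 178), (-18, 177), (-17, 177), (-16, 176)]
held 646 [(-60, 201), (-59, 200), (-58, 199), (-57, 200), (-56, 199), (-55, 199), (-54, 199), (-53, 213), (-52, 255), (-51, 255), (-50, 255), (-49, 255), (-48, 255), (-47, 255), (-46, 255), (-45, 255), (-44, 255), (-43, 255), (-42, 255), (-41, 255), (-40, 255), (-39, 248), (-38, 255), (-37, 249), (-36, 236), (-35, 223), (-34, 197), (-33, 171), (-32, 174), (-31, 173), (-30, 175), (-29, 174), (-28, 174), (-27, 175), (-26, 173), (-25, 168), (-24, 169), (-23, 134), (-22, 187), (-21, 215), (-20, 84), (-19, 101), (-18, 203), (-17, 159), (-16, 71)]
```

```bash
python3 - <<'E'
from h import *
path([(656.6,108.8,150,36)],1.572)
E
```

```text
6 x [0.75, 0.08, 0.16]
end [657.3 109.3 149.4]
```

>>> {"method": "play_rows", "body": {"rows": [{"dp":[0.75,0.08,0],"turn":[0,0,0],"fingers":1},{"dp":[0.75,0.08,0],"turn":[0,0,0],"fingers":1},{"dp":[0.75,0.08,0.2],"turn":[0,0,0],"fingers":1},{"dp":[0.75,0.08,0.25],"turn":[0,0,0],"fingers":1},{"dp":[0.75,0.07,0.25],"turn":[0,0,0],"fingers":1}]}}

```text
clock: 27.4
eef_pos: [654.6, 80.3, 160.1]
tcp_rot: [3.141, 0.0, 1.571]
contact_force: [-0.0, 0.1, -1.1]
opening: 0.272
grasp_force: 53.6
```

>>> {"method": "play_rows", "body": {"rows": [{"dp":[0.73,0.07,0.25],"turn":[0,0,0],"fingers":1},{"dp":[0,0,0],"turn":[0,0,0],"fingers":1},{"dp":[0,0,0],"turn":[0,0,0],"fingers":1},{"dp":[0,0,0],"turn":[0,0,0],"fingers":1},{"dp":[0,0,0],"turn":[0,0,0],"fingers":1}]}}

```text
clock: 27.82
eef_pos: [657.6, 108.0, 150.5]
tcp_rot: [3.141, 0.0, 1.571]
contact_force: [0.7, -0.9, -1.1]
opening: 0.278
grasp_force: 53.6
```

```bash
python3 - <<'E'
from h import *
st(); path([(656.6,108.8,130,20),(656.6,108.8,104,5)],1.571)
E
```

```text
{'clock': 27.817, 'qpos': [0.161, 0.495, 1.607, -0.0, 1.039, 0.161], 'eef_pos': [657.568, 107.966, 150.54], 'tcp_rot': [3.141, 0.0, 1.571], 'contact_force': [0.721, -0.87, -1.133], 'opening': 0.278, 'grasp_force': 53.56}
2 x [0.01, -0.01, 0.26]
6 x [0.0, -0.0, 0.11]
end [656.8 108.8 103.3]
```

>>> {"method": "play_rows", "body": {"rows": [{"dp":[0.02,-0.02,0.26],"turn":[0,0,0],"fingers":1},{"dp":[0,0,0.26],"turn":[0,0,0],"fingers":1},{"dp":[0,0,0.12],"turn":[0,0,0],"fingers":1},{"dp":[0,0,0.12],"turn":[0,0,0],"fingers":1},{"dp":[0,0,0],"turn":[0,0,0],"fingers":1}]}}

```text
clock: 28.23
eef_pos: [655.9, 109.8, 118.0]
tcp_rot: [-3.139, 0.0, 1.572]
contact_force: [0.1, 0.4, -1.7]
opening: 0.273
grasp_force: 53.6
```

>>> {"method": "play_rows", "body": {"rows": [{"dp":[0,0,0.12],"turn":[0,0,0],"fingers":1},{"dp":[0,0,0.12],"turn":[0,0,0],"fingers":1},{"dp":[0,0,0],"turn":[0,0,0],"fingers":1}]}}

```text
clock: 28.48
eef_pos: [656.3, 110.2, 109.1]
tcp_rot: [-3.14, 0.0, 1.573]
contact_force: [-0.0, -0.0, -2.0]
opening: 0.275
grasp_force: 53.6
```

>>> {"method": "play_rows", "body": {"rows": [{"dp":[0,0,0.08],"turn":[0,0,0],"fingers":1},{"dp":[0,0,0.04],"turn":[0,0,0],"fingers":1},{"dp":[0,0,0],"turn":[0,0,0],"fingers":1}]}}

```text
clock: 28.73
eef_pos: [656.6, 110.2, 104.9]
tcp_rot: [-3.141, 0.0, 1.573]
contact_force: [0.7, 0.6, -1.4]
opening: 0.275
grasp_force: 53.6
```

>>> {"method": "play_rows", "body": {"rows": [{"dp":[0,0,0.02],"turn":[0,0,0],"fingers":1},{"dp":[0,0,0],"turn":[0,0,0],"fingers":1}]}}

```text
clock: 28.9
eef_pos: [656.8, 110.3, 104.5]
tcp_rot: [3.141, -0.0, 1.573]
contact_force: [-0.6, 0.1, -1.3]
opening: 0.273
grasp_force: 53.6
```

Within a millimetre of the floor; opening gently.

>>> {"method": "play_rows", "body": {"rows": [{"dp":[0,0,0.02],"turn":[0,0,0],"fingers":1},{"dp":[0,0,0],"turn":[0,0,0],"fingers":0.7},{"dp":[0,0,0],"turn":[0,0,0],"fingers":0.6},{"dp":[0,0,0],"turn":[0,0,0],"fingers":0.5},{"dp":[0,0,0],"turn":[0,0,0],"fingers":0.3}]}}

```text
clock: 29.32
eef_pos: [656.9, 110.2, 103.8]
tcp_rot: [3.141, -0.0, 1.572]
contact_force: [-0.6, 0.6, -0.2]
opening: 0.628
grasp_force: 0.0
```

>>> {"method": "play_rows", "body": {"rows": [{"dp":[0,0,0],"turn":[0,0,0],"fingers":0.1},{"dp":[0,0,0],"turn":[0,0,0],"fingers":0},{"dp":[0,0,-0.4],"turn":[0,0,0],"fingers":0},{"dp":[0,0,-0.9],"turn":[0,0,0],"fingers":0},{"dp":[0,0,-0.9],"turn":[0,0,0],"fingers":0}]}}

```text
clock: 29.73
eef_pos: [655.5, 110.0, 191.1]
tcp_rot: [-3.138, 0.001, 1.573]
contact_force: [1.6, 0.6, 0.2]
opening: 1.0
grasp_force: 0.0
```

>>> {"method": "play_rows", "body": {"rows": [{"dp":[0,0,-0.9],"turn":[0,0,0],"fingers":0},{"dp":[0,0,0],"turn":[0,0,0],"fingers":0},{"dp":[0,0,0],"turn":[0,0,0],"fingers":0}]}}

```text
clock: 29.98
eef_pos: [658.3, 110.5, 230.6]
tcp_rot: [3.136, -0.001, 1.572]
contact_force: [0.2, 0.4, -0.5]
opening: 1.0
grasp_force: 0.0
```

```bash
python3 - <<'E'
from lg import *
st(); snap('wrist','w13'); g=load('w13')
c=np.round(proj(g,(656.6,110.4,144),True)).astype(int); print(c)
for t in (190,215): logger('w13',(c[0]-60,c[1]-75,c[0]+60,c[1]+75),t,z=144)
go((470.5,-310.5,220),np.pi/2+0.21)
E
```

```text
{'clock': 29.983, 'qpos': [0.164, 0.416, 1.54, -0.0, 1.18, 0.162], 'eef_pos': [658.265, 110.457, 230.629], 'tcp_rot': [3.136, -0.001, 1.572], 'contact_force': [0.189, 0.419, -0.487], 'opening': 1.0, 'grasp_force': 0.0}
[315 203]
w13 190 rect [663.2 104.2 126.3  81.4  93.1] mean [665.  118.5] 9735
w13 215 rect [657.5 100.8 113.2  30.1  90. ] mean [659.2 116. ] 2930
n=13
([-0.81, -0.36, 0.02], [0, 0, np.float64(-0.15)])
([-0.8, -0.37, 0.02], [0, 0, np.float64(-0.15)])
([-0.8, -0.39, 0.02], [0, 0, np.float64(-0.15)])
([-0.79, -0.4, 0.02], [0, 0, np.float64(-0.15)])
([-0.78, -0.41, 0.02], [0, 0, np.float64(-0.15)])
([-0.78, -0.42, 0.02], [0, 0, np.float64(-0.15)])
([-0.77, -0.44, 0.02], [0, 0, np.float64(-0.15)])
([-0.76, -0.45, 0.02], [0, 0, np.float64(-0.15)])
([-0.76, -0.46, 0.02], [0, 0, np.float64(-0.15)])
([-0.75, -0.47, 0.02], [0, 0, np.float64(-0.15)])
([-0.74, -0.48, 0.02], [0, 0, np.float64(-0.15)])
([-0.73, -0.5, 0.02], [0, 0, np.float64(-0.15)])
([-0.72, -0.51, 0.02], [0, 0, np.float64(-0.15)])
```

>>> {"method": "play_rows", "body": {"rows": [{"dp":[-0.81,-0.36,0],"turn":[0,0,-0.15],"fingers":0},{"dp":[-0.8,-0.37,0.02],"turn":[0,0,-0.15],"fingers":0},{"dp":[-0.8,-0.39,0.02],"turn":[0,0,-0.15],"fingers":0},{"dp":[-0.79,-0.4,0.02],"turn":[0,0,-0.15],"fingers":0},{"dp":[-0.78,-0.41,0.02],"turn":[0,0,-0.15],"fingers":0}]}}

```text
clock: 30.45
eef_pos: [582.9, -52.6, 222.6]
tcp_rot: [-3.139, -0.0, 1.652]
contact_force: [0.8, 0.1, 0.5]
opening: 1.003
grasp_force: 0.0
```

>>> {"method": "play_rows", "body": {"rows": [{"dp":[-0.78,-0.42,0.02],"turn":[0,0,-0.15],"fingers":0},{"dp":[-0.77,-0.44,0.02],"turn":[0,0,-0.15],"fingers":0},{"dp":[-0.76,-0.45,0.02],"turn":[0,0,-0.15],"fingers":0},{"dp":[-0.76,-0.46,0.02],"turn":[0,0,-0.15],"fingers":0},{"dp":[-0.75,-0.47,0.02],"turn":[0,0,-0.15],"fingers":0}]}}

```text
clock: 30.87
eef_pos: [510.8, -214.3, 218.8]
tcp_rot: [-3.139, -0.001, 1.73]
contact_force: [0.9, -0.6, -0.1]
opening: 0.997
grasp_force: 0.0
```

>>> {"method": "play_rows", "body": {"rows": [{"dp":[-0.74,-0.48,0.02],"turn":[0,0,-0.15],"fingers":0},{"dp":[-0.73,-0.5,0.02],"turn":[0,0,-0.15],"fingers":0},{"dp":[-0.72,-0.51,0.02],"turn":[0,0,-0.15],"fingers":0},{"dp":[0,0,0],"turn":[0,0,0],"fingers":0},{"dp":[0,0,0],"turn":[0,0,0],"fingers":0}]}}

```text
clock: 31.28
eef_pos: [467.6, -311.0, 216.4]
tcp_rot: [-3.14, -0.002, 1.773]
contact_force: [-0.3, 0.5, 0.0]
opening: 1.0
grasp_force: 0.0
```

```bash
python3 - <<'E'
from lg import *
st(); g=snap('wrist','w14')
c=np.round(proj(g,(470.5,-310.5,84),True)).astype(int); print(c)
for t in (150,190,215,235): logger('w14',(c[0]-45,c[1]-65,c[0]+45,c[1]+65),t)
E
```

```text
{'clock': 31.283, 'qpos': [-0.59, 0.272, 1.784, 0.0, 1.089, -0.792], 'eef_pos': [467.611, -310.959, 216.391], 'tcp_rot': [-3.14, -0.002, 1.773], 'contact_force': [-0.264, 0.492, 0.023], 'opening': 1.0, 'grasp_force': 0.0}
[321 188]
w14 150 rect [ 469.2 -306.6   75.5   24.5  102.5] mean [ 469.1 -305.9] 2074
w14 190 rect [ 470.  -309.7   67.8   23.5  103. ] mean [ 469.7 -308.7] 1816
w14 215 rect [ 469.8 -309.8   67.2   22.8  102.3] mean [ 469.7 -308.5] 1724
w14 235 rect [ 468.  -301.3   48.5   22.7  102.5] mean [ 467.8 -300.7] 1289
```

```bash
python3 - <<'E'
from h import *
path([(469.9,-309.7,100,38),(469.9,-309.7,45,16)],1.773)
E
```

```text
4 x [-0.0, 0.01, 0.73]
4 x [-0.0, 0.0, 0.34]
end [ 469.8 -309.6   45.4]
```

>>> {"method": "play_rows", "body": {"rows": [{"dp":[0,0.02,0.73],"turn":[0,0,-0.16],"fingers":0},{"dp":[0,0.01,0.73],"turn":[0,0,0],"fingers":0},{"dp":[0,0.01,0.73],"turn":[0,0,0],"fingers":0},{"dp":[0,0,0.6],"turn":[0,0,0],"fingers":0},{"dp":[0,0,0],"turn":[0,0,0],"fingers":0}]}}

```text
clock: 31.75
eef_pos: [468.3, -306.2, 101.5]
tcp_rot: [-3.136, -0.006, 1.795]
contact_force: [-1.0, 0.4, -0.0]
opening: 1.0
grasp_force: 0.0
```

>>> {"method": "play_rows", "body": {"rows": [{"dp":[0,0,0],"turn":[0,0,0],"fingers":0},{"dp":[0,0,0],"turn":[0,0,0],"fingers":0}]}}

```text
clock: 31.92
eef_pos: [471.7, -309.2, 107.4]
tcp_rot: [3.141, 0.0, 1.794]
contact_force: [-0.4, -0.2, 0.5]
opening: 1.001
grasp_force: 0.0
```

>>> {"method": "play_rows", "body": {"rows": [{"dp":[0,-0.04,0.45],"turn":[0,0,0],"fingers":0},{"dp":[0,0,0.45],"turn":[0,0,0],"fingers":0},{"dp":[0,0,0.4],"turn":[0,0,0],"fingers":0},{"dp":[0,0,0.28],"turn":[0,0,0],"fingers":0},{"dp":[0,0,0],"turn":[0,0,0],"fingers":0}]}}

```text
clock: 32.33
eef_pos: [469.1, -309.6, 42.7]
tcp_rot: [-3.141, -0.001, 1.794]
contact_force: [0.2, 0.1, 0.1]
opening: 1.002
grasp_force: 0.0
```

>>> {"method": "play_rows", "body": {"rows": [{"dp":[0,0,0],"turn":[0,0,0],"fingers":0.4},{"dp":[0,0,0],"turn":[0,0,0],"fingers":0.6},{"dp":[0,0,0],"turn":[0,0,0],"fingers":0.75},{"dp":[0,0,0],"turn":[0,0,0],"fingers":1},{"dp":[0,0,0],"turn":[0,0,0],"fingers":1}]}}

```text
clock: 32.75
eef_pos: [469.7, -310.3, 44.0]
tcp_rot: [3.141, 0.001, 1.793]
contact_force: [0.7, -0.4, 0.5]
opening: 0.301
grasp_force: 0.0
```

>>> {"method": "play_rows", "body": {"rows": [{"dp":[0,0,0],"turn":[0,0,0],"fingers":1},{"dp":[0,0,0],"turn":[0,0,0],"fingers":1},{"dp":[0,0,0],"turn":[0,0,0],"fingers":1},{"dp":[0,0,0],"turn":[0,0,0],"fingers":1}]}}

```text
clock: 33.08
eef_pos: [469.7, -310.3, 44.0]
tcp_rot: [3.141, 0.001, 1.793]
contact_force: [-0.6, 0.6, 5.1]
opening: 0.276
grasp_force: 50.0
```

>>> {"method": "play_rows", "body": {"rows": [{"dp":[0,0,-0.2],"turn":[0,0,0],"fingers":1},{"dp":[0,0,-0.7],"turn":[0,0,0],"fingers":1},{"dp":[0,0,-0.9],"turn":[0,0,0],"fingers":1},{"dp":[0,0,-0.9],"turn":[0,0,0],"fingers":1},{"dp":[0,0,-0.9],"turn":[0,0,0],"fingers":1}]}}

```text
clock: 33.5
eef_pos: [468.8, -309.6, 189.1]
tcp_rot: [-3.141, -0.001, 1.793]
contact_force: [0.5, 0.1, -1.0]
opening: 0.273
grasp_force: 49.1
```

```bash
python3 - <<'E'
from h import *
st(); go((640,-75,189),np.pi/2)
E
```

```text
{'clock': 33.5, 'qpos': [-0.586, 0.301, 1.811, 0.0, 1.031, -0.809], 'eef_pos': [468.762, -309.645, 189.09], 'tcp_rot': [-3.141, -0.001, 1.793], 'contact_force': [0.546, 0.054, -0.963], 'opening': 0.273, 'grasp_force': 49.116}
n=8
([0.6, 0.68, 0.0], [0, 0, np.float64(0.27)])
([0.62, 0.67, 0.0], [0, 0, np.float64(0.27)])
([0.63, 0.65, 0.0], [0, 0, np.float64(0.27)])
([0.65, 0.63, 0.0], [0, 0, np.float64(0.27)])
([0.67, 0.61, 0.0], [0, 0, np.float64(0.27)])
([0.69, 0.59, 0.0], [0, 0, np.float64(0.27)])
([0.7, 0.58, 0.0], [0, 0, np.float64(0.27)])
([0.72, 0.56, 0.0], [0, 0, np.float64(0.27)])
```

>>> {"method": "play_rows", "body": {"rows": [{"dp":[0.6,0.68,0],"turn":[0,0,0.27],"fingers":1},{"dp":[0.62,0.67,0],"turn":[0,0,0.27],"fingers":1},{"dp":[0.63,0.65,0],"turn":[0,0,0.27],"fingers":1},{"dp":[0.65,0.63,0],"turn":[0,0,0.27],"fingers":1},{"dp":[0.67,0.61,0],"turn":[0,0,0.27],"fingers":1}]}}

```text
clock: 33.92
eef_pos: [576.8, -161.9, 187.9]
tcp_rot: [3.141, 0.0, 1.65]
contact_force: [0.0, 0.4, -0.8]
opening: 0.273
grasp_force: 49.3
```

>>> {"method": "play_rows", "body": {"rows": [{"dp":[0.69,0.59,0],"turn":[0,0,0.27],"fingers":1},{"dp":[0.7,0.58,0],"turn":[0,0,0.27],"fingers":1},{"dp":[0.72,0.56,0],"turn":[0,0,0.27],"fingers":1},{"dp":[0,0,0],"turn":[0,0,0],"fingers":1},{"dp":[0,0,0],"turn":[0,0,0],"fingers":1}]}}

```text
clock: 34.33
eef_pos: [641.4, -73.7, 187.3]
tcp_rot: [-3.141, -0.0, 1.57]
contact_force: [-0.1, -0.1, -1.2]
opening: 0.273
grasp_force: 49.4
```

>>> {"method": "play_rows", "body": {"rows": [{"dp":[0,0,0],"turn":[0,0,0],"fingers":1},{"dp":[0,0,0],"turn":[0,0,0],"fingers":1}]}}

```text
clock: 34.5
eef_pos: [640.0, -76.2, 187.3]
tcp_rot: [-3.141, 0.0, 1.567]
contact_force: [-0.6, 0.2, -0.9]
opening: 0.278
grasp_force: 49.4
```

```bash
python3 - <<'E'
from h import *
st(); g=snap('wrist','w15'); p0=r.sense()['eef_pos']; zt=p0[2]-44+84
def prof(pts): 
    U=np.array([proj(g,p,True) for p in pts],np.float32)[None]; return cv2.remap(g['pixels'],U[...,0],U[...,1],1)[0].min(1).astype(int)
ys=np.arange(25,45)
for dx in (-7,0,7): print('held',list(zip(ys.tolist(),prof([(p0[0]+dx,p0[1]+y,zt) for y in ys]).tolist())))
ys=np.arange(60,82); print('sep',list(zip(ys.tolist(),prof([(650,y,82) for y in ys]).tolist())))
print([(int(u),int(v)) for u,v in [proj(g,(656.6,75.4,144),True),proj(g,(656.6,110,144),True)]])
cv2.imwrite('pics/w15s.png',cv2.resize(cv2.imread('pics/w15.png'),(640,400)))
path([(656.6,29.0,189,36)],1.571)
E
```

```text
{'clock': 34.5, 'qpos': [-0.121, 0.425, 1.629, -0.0, 1.088, -0.117], 'eef_pos': [640.042, -76.247, 187.299], 'tcp_rot': [-3.141, 0.0, 1.567], 'contact_force': [-0.573, 0.168, -0.949], 'opening': 0.278, 'grasp_force': 49.444}
held [(25, 255), (26, 255), (27, 255), (28, 255), (29, 255), (30, 255), (31, 255), (32, 253), (33, 245), (34, 235), (35, 221), (36, 190), (37, 175), (38, 176), (39, 175), (40, 172), (41, 172), (42, 171), (43, 167), (44, 163)]
held [(25, 255), (26, 255), (27, 255), (28, 255), (29, 255), (30, 255), (31, 255), (32, 252), (33, 245), (34, 233), (35, 219), (36, 188), (37, 173), (38, 174), (39, 175), (40, 172), (41, 174), (42, 172), (43, 174), (44, 173)]
held [(25, 255), (26, 255), (27, 255), (28, 255), (29, 255), (30, 255), (31, 255), (32, 254), (33, 245), (34, 233), (35, 219), (36, 187), (37, 173), (38, 174), (39, 173), (40, 174), (41, 175), (42, 174), (43, 176), (44, 174)]
sep [(60, 134), (61, 133), (62, 135), (63, 143), (64, 143), (65, 144), (66, 144), (67, 139), (68, 158), (69, 211), (70, 216), (71, 207), (72, 175), (73, 145), (74, 141), (75, 145), (76, 146), (77, 146), (78, 145), (79, 143), (80, 143), (81, 146)]
[(343, -16), (342, -61)]
3 x [0.88, 0.14, -0.01]
end [656.9  29.1 188.6]
```

View pics/w15s.png

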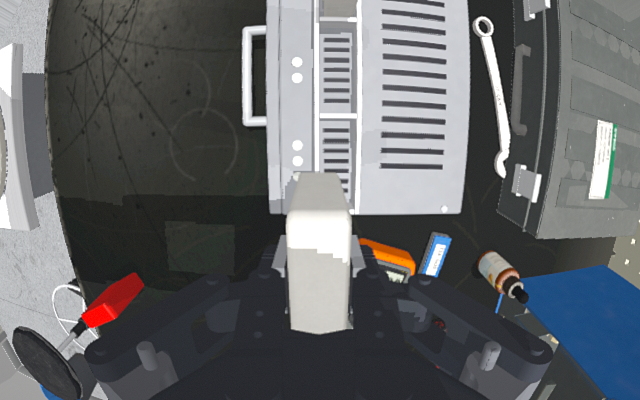

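>>> {"method": "play_rows", "body": {"rows": [{"dp":[0.6,0.1,0],"turn":[0,0,0],"fingers":1},{"dp":[0.6,0.1,0],"turn":[0,0,0],"fingers":1},{"dp":[0.6,0.1,0],"turn":[0,0,0],"fingers":1},{"dp":[0.5,0.08,0],"turn":[0,0,0],"fingers":1},{"dp":[0.34,0.03,0.1],"turn":[0,0,0],"fingers":1}]}}

```text
clock: 34.97
eef_pos: [658.1, 30.7, 184.2]
tcp_rot: [3.14, -0.0, 1.567]
contact_force: [0.2, 0.3, -0.8]
opening: 0.274
grasp_force: 49.5
```

>>> {"method": "play_rows", "body": {"rows": [{"dp":[0,0,0.4],"turn":[0,0,0],"fingers":1},{"dp":[0,0,0.4],"turn":[0,0,0],"fingers":1},{"dp":[0,0,0],"turn":[0,0,0],"fingers":1},{"dp":[0,0,0],"turn":[0,0,0],"fingers":1},{"dp":[0,0,0],"turn":[0,0,0],"fingers":1}]}}

```text
clock: 35.38
eef_pos: [657.8, 29.4, 151.9]
tcp_rot: [3.141, 0.0, 1.566]
contact_force: [0.2, -1.1, -0.6]
opening: 0.276
grasp_force: 49.5
```

>>> {"method": "play_rows", "body": {"rows": [{"dp":[0,-0.02,0.28],"turn":[0,0,0],"fingers":1},{"dp":[0,0,0.28],"turn":[0,0,0],"fingers":1},{"dp":[0,0,0.12],"turn":[0,0,0],"fingers":1},{"dp":[0,0,0.12],"turn":[0,0,0],"fingers":1},{"dp":[0,0,0],"turn":[0,0,0],"fingers":1}]}}

```text
clock: 35.8
eef_pos: [656.0, 30.0, 117.7]
tcp_rot: [-3.139, 0.0, 1.567]
contact_force: [-1.1, -0.4, -0.9]
opening: 0.276
grasp_force: 49.5
```

>>> {"method": "play_rows", "body": {"rows": [{"dp":[0,0,0.12],"turn":[0,0,0],"fingers":1},{"dp":[0,0,0.12],"turn":[0,0,0],"fingers":1},{"dp":[0,0,0],"turn":[0,0,0],"fingers":1}]}}

```text
clock: 36.05
eef_pos: [656.4, 30.1, 108.7]
tcp_rot: [-3.141, 0.0, 1.567]
contact_force: [-1.0, -0.5, -1.9]
opening: 0.279
grasp_force: 49.5
```

>>> {"method": "play_rows", "body": {"rows": [{"dp":[0,0,0.06],"turn":[0,0,0],"fingers":1},{"dp":[0,0,0.04],"turn":[0,0,0],"fingers":1},{"dp":[0,0,0],"turn":[0,0,0],"fingers":1}]}}

```text
clock: 36.3
eef_pos: [656.7, 30.1, 105.4]
tcp_rot: [-3.141, 0.0, 1.567]
contact_force: [-0.2, -0.9, -1.5]
opening: 0.276
grasp_force: 49.5
```

>>> {"method": "play_rows", "body": {"rows": [{"dp":[0,0,0.04],"turn":[0,0,0],"fingers":1},{"dp":[0,0,0],"turn":[0,0,0],"fingers":0.7},{"dp":[0,0,0],"turn":[0,0,0],"fingers":0.6},{"dp":[0,0,0],"turn":[0,0,0],"fingers":0.5},{"dp":[0,0,0],"turn":[0,0,0],"fingers":0.3}]}}

```text
clock: 36.72
eef_pos: [657.0, 30.1, 104.3]
tcp_rot: [3.141, -0.0, 1.567]
contact_force: [0.7, -0.8, 0.1]
opening: 0.626
grasp_force: 0.0
```

>>> {"method": "play_rows", "body": {"rows": [{"dp":[0,0,0],"turn":[0,0,0],"fingers":0.1},{"dp":[0,0,0],"turn":[0,0,0],"fingers":0},{"dp":[0,0,-0.4],"turn":[0,0,0],"fingers":0},{"dp":[0,0,-0.9],"turn":[0,0,0],"fingers":0},{"dp":[0,0,-0.9],"turn":[0,0,0],"fingers":0}]}}

```text
clock: 37.13
eef_pos: [655.6, 30.0, 191.6]
tcp_rot: [-3.138, 0.0, 1.567]
contact_force: [1.6, 0.1, 1.7]
opening: 0.995
grasp_force: 0.0
```

>>> {"method": "play_rows", "body": {"rows": [{"dp":[0,0,-0.9],"turn":[0,0,0],"fingers":0},{"dp":[0,-0.9,0],"turn":[0,0,0],"fingers":0},{"dp":[0,-0.9,0],"turn":[0,0,0],"fingers":0},{"dp":[0,-0.9,0],"turn":[0,0,0],"fingers":0},{"dp":[0,-0.9,0],"turn":[0,0,0],"fingers":0}]}}

```text
clock: 37.55
eef_pos: [511.2, 30.6, 228.1]
tcp_rot: [3.141, -0.0, 1.567]
contact_force: [-0.4, 0.1, 0.4]
opening: 1.003
grasp_force: 0.0
```

>>> {"method": "play_rows", "body": {"rows": [{"dp":[0,-0.9,0],"turn":[0,0,0],"fingers":0},{"dp":[0,-0.9,0],"turn":[0,0,0],"fingers":0},{"dp":[0,0,0],"turn":[0,0,0],"fingers":0},{"dp":[0,0,0],"turn":[0,0,0],"fingers":0},{"dp":[0,0,0],"turn":[0,0,0],"fingers":0}]}}

```text
clock: 37.97
eef_pos: [441.8, 30.9, 228.7]
tcp_rot: [3.14, -0.0, 1.567]
contact_force: [0.5, -0.3, 0.0]
opening: 1.004
grasp_force: 0.0
```

```bash
python3 - <<'E'
from h import *
st(); g=snap('top','t16'); s=snap('side','s16')
# white tops of the loggers on the deck at z=144 (top cam bias about (-3,-4)): rectified profile
def prof(g,pts):
    U=np.array([proj(g,p) for p in pts],np.float32)[None]; return cv2.remap(g['pixels'],U[...,0],U[...,1],1)[0].min(1).astype(int)
ys=np.arange(-120,165,3)
for x in (648,653,658): print(x,' '.join('%d:%d'%(y,v) for y,v in zip(ys,prof(g,[(x,y,144) for y in ys]))))
xs=np.arange(625,690,3)
for y in (106,26): print(y,' '.join('%d:%d'%(x,v) for x,v in zip(xs,prof(g,[(x,y,144) for x in xs]))))
# side camera: same, top height check
for Y in (110,30):
  print('side',Y,[ (z,prof(s,[(656,Y,z)])[0]) for z in range(130,160,3)])
a=cv2.imread('pics/t0.png') if 0 else cv2.imread('pics/top0.png'); b=cv2.imread('pics/t16.png')
hs=lambda im:cv2.inRange(cv2.cvtColor(im[190:260,215:270],cv2.COLOR_BGR2HSV),(5,90,90),(20,255,255))
for im in (a,b): m=cv2.moments(hs(im),True); print('handle',m['m00'],m['m10']/m['m00'],m['m01']/m['m00'])
E
```

```text
{'clock': 37.967, 'qpos': [0.067, 0.066, 2.008, -0.0, 1.066, 0.07], 'eef_pos': [441.785, 30.937, 228.747], 'tcp_rot': [3.14, -0.0, 1.567], 'contact_force': [0.499, -0.336, 0.007], 'opening': 1.004, 'grasp_force': 0.0}
648 -120:32 -117:31 -114:36 -111:33 -108:32 -105:33 -102:32 -99:31 -96:73 -93:151 -90:182 -87:220 -84:209 -81:156 -78:171 -75:160 -72:140 -69:169 -66:162 -63:150 -60:170 -57:151 -54:156 -51:164 -48:132 -45:148 -42:154 -39:132 -36:133 -33:109 -30:110 -27:147 -24:155 -21:148 -18:165 -15:154 -12:173 -9:165 -6:206 -3:234 0:242 3:243 6:243 9:243 12:243 15:243 18:243 21:243 24:243 27:243 30:243 33:243 36:243 39:243 42:243 45:243 48:242 51:242 54:242 57:233 60:195 63:147 66:161 69:106 72:128 75:194 78:233 81:241 84:241 87:241 90:241 93:241 96:242 99:242 102:242 105:243 108:243 111:243 114:243 117:243 120:243 123:243 126:243 129:242 132:242 135:241 138:231 141:201 144:174 147:107 150:32 153:32 156:33 159:32 162:33
653 -120:35 -117:33 -114:32 -111:33 -108:32 -105:31 -102:30 -99:32 -96:75 -93:151 -90:189 -87:226 -84:197 -81:110 -78:110 -75:111 -72:116 -69:115 -66:114 -63:113 -60:
[... 1470 characters left out ...]
4:85 637:76 640:89 643:158 646:233 649:244 652:244 655:244 658:243 661:243 664:232 667:194 670:174 673:150 676:90 679:70 682:67 685:68 688:70
side 110 [(130, np.int64(255)), (133, np.int64(255)), (136, np.int64(255)), (139, np.int64(255)), (142, np.int64(255)), (145, np.int64(255)), (148, np.int64(255)), (151, np.int64(255)), (154, np.int64(255)), (157, np.int64(254))]
side 30 [(130, np.int64(255)), (133, np.int64(255)), (136, np.int64(255)), (139, np.int64(255)), (142, np.int64(255)), (145, np.int64(255)), (148, np.int64(255)), (151, np.int64(255)), (154, np.int64(255)), (157, np.int64(255))]
handle 336.0 20.12202380952381 35.095238095238095
handle 335.0 19.253731343283583 35.16119402985075
```

```bash
python3 -c "
from rig import r
print(r.sign_off())"
```

```text
the job is handed in; nothing more can be done
None
```

I handed the job in; no verdict was shown. All 9 tablets lie one deep across all six parts of the bed, the drawer is shut, the rake is in its rest, and the two loggers present stand in the one- and two-dot sockets, placed in that order. I last saw the tablets partway through closing the drawer, and the meter and gauge were not touched.

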